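Eject a scraper and lay both scrapers head-up in the sloped tray

ROBOT

A 7-joint arm with a two-finger parallel gripper is mounted at the origin on the work surface. World frame = base frame: x ahead of the robot, y to its left, z up, the work surface at z = 0. Lengths are in m, angles in rad, forces in N, time in s.
With the tool pointing down it reaches from about 0.4 to 0.9 m from the base axis. Payload 5.5 kg.
Tool frame: the origin (TCP) lies on the centre line of the jaws, within the pads' length; the fingertips stand nose_length ahead of it and the grasp point (between the pads) lies 3 mm ahead of it (nose_length is the distance from the TCP to the fingertips, in m); z points along the fingers, y is the direction in which the jaws open and shut (so a half turn about z gives the same grasp; the last joint's range is limited). The gripper opens to 85 mm and grips with 20 to 120 N. Pads are 22 mm wide; open, the fingers measure 114 mm over their backs; the gripper's body (76 mm by 85 mm) begins 54 mm behind the grasp point. The pads swing forward as they close: fully open they stand 13 mm farther back than shut.
Start: joints at [0.263, 0.501, -0.427, 1.55, 0.221, 1.138, -0.21], TCP at [0.65, 0, 0.253] pointing down, gripper open.
Joint ranges: [-2.88, 2.88], [-0.31, 2.03], [-1.54, 1.56], [0.2, 2.42], [-1.41, 4.55], [0.19, 2.02], [-2.57, 2.57]. Speed limits (rad/s): [2.57, 2.57, 3.14, 3.14, 3.14, 3.14, 3.14].

INTERFACE

Orientations are given as a 3x3 rotation matrix whose columns are the frame's x, y, z axes.
In Python, from bench import * gives the robot as it stands.
- The arm moves only by the shell command python3 -m creep 'ROWS' [OPENING]. ROWS is JSON, a list of rows, each an object with "translation": the shift along the tool's x, y, z scaled (see below), a list of three; "rotation": the turn, a rotation vector about the tool's x, y, z scaled (see below), a list of three. A call has 1 to 12 rows; each row is the pose to reach, as a shift and turn from the pose measured when the call began, along the tool's axes at that moment; what a row does not reach only later rows make up. The controller multiplies each number of a shift by 0.25 m and each number of a turn by 45 degrees. A row lasts 1/12 s, in which the tool goes at most 41.7 mm and 7.16 degrees, less where a joint would pass 70% of its speed; a pose out of reach is approached as far as the arm can. A call with a number of a shift or a turn outside -1 to 1 is refused whole. A call with a gripper value outside its range is refused whole. OPENING is the opening, from -1 (shut) to 1 (fully open), set as the call begins (- or left out, the last holds). The fingers move at their own pace and stop on an object; the grip force is fixed at half the most. Time passes only in rows, so rows that repeat a pose let the fingers close. It gives the time, the measured TCP pose, the force and the opening at its end, in the units of the state.
- get_obs(): the state, without advancing time (a new reading comes with each control period).
- grab_frame(name): name is "scene" or "side" or "wrist"; returns (picture, depth): 480x640x3 uint8, blue, green, red; 480x640 float32, m along the optical axis (not along the pixel's ray), 0 where there is no reading.
- camera_model(name): a dict with "intrinsics" (3x3 intrinsics, pixels), "origin" and "orientation" of the camera in the world; the wrist camera has in their place "mount" (4x4, takes a point from camera to tool coordinates, whose origin is the TCP and whose axes are the flange's). Camera axes: x right, y up, looking along -z (the intrinsics and any distortion apply to the point x, -y, -z); pixel columns grow to the right and rows downward; lengths in m; the calibration is good to about 2 mm. A picture is of the moment at which its call begins: read the wrist's pose just before it. camera_model takes no time and is no camera call.
- job_done(): hands the job in, once; it reports no verdict.
The state is a dict: "t": time; "joints": joint angles; "joint_vel": joint speeds; "tau": joint torques, N m; "eef_pos": TCP position; "tcp_rot": TCP orientation; "contact_force": force on the tool from outside, world axes, zero at the start; "torque": the same for the moment, N m; "finger_gap": finger opening in m.
Only numpy, scipy, OpenCV 4.12 (cv2) and the standard library are available. Lean on these libraries where they do the work, as an engineer would, in place of code of your own. Each camera call takes 0.05 s, during which the arm holds its last target. There are 200 camera calls.

TASK

Push the yellow ejector slide fully home so that the teal scraper comes out of its sleeve, and let the slide spring back. Lay the teal and the coral scraper in the sloped tray, one in each lane (either one), both the same way round: flat side down, head uphill between its guides, handle end just above the bottom lip. Lay them down without dropping them, and leave the jar, dispenser and bowl where they stand.

Things in the scene. Friction and masses are not known exactly. Their poses are not given: they have to be found in the camera images.
- teal: Teal scraper, rigid, 160 mm long, 90 g: handle 100 long, 22 wide, 18 mm high, then a flat head 60 long, 50 wide, 8 mm thick; flat underside. Origin: on the underside, mid-length (near the centre of mass; the head begins 20 mm ahead). x to the head end, z up when flat side down. At the start inside the sleeve, on the worktop, handle end towards the mouth.
- teal_heel (a point): Middle of the teal scraper's underside edge at the handle end (80 mm from the origin along -x).
- teal_tip (a point): Middle of the teal scraper's underside edge at the head end (80 mm from the origin along +x).
- coral: Coral red scraper, rigid, 160 mm long, 90 g: handle 100 long, 22 wide, 18 mm high, then a flat head 60 long, 50 wide, 8 mm thick; flat underside. Origin: on the underside, mid-length (near the centre of mass; the head begins 20 mm ahead). x to the head end, z up when flat side down. At the start flat on the worktop, pointing any way.
- coral_heel (a point): Middle of the coral scraper's underside edge at the handle end (80 mm from the origin along -x).
- coral_tip (a point): Middle of the coral scraper's underside edge at the head end (80 mm from the origin along +x).
- board: Fixed wooden sloped utensil tray: board 186 mm along the slope, 216 mm wide, rising 30 degrees away from the robot, edges 16 and 108 mm above the worktop. Origin: middle of its upper surface, 62 mm above the worktop; x straight uphill, y to the left seen from the robot, z square off the surface. Dark lip 14 mm high at the bottom edge. Two lanes run uphill, at y = +52 and -52 mm.
- lane_left_low (a point): Left lane (board y = +52 mm), on the slope's surface 4 mm uphill of the bottom lip: where the handle end of a laid scraper belongs. Axes as board. Handle guides: two dark blocks 6 mm thick, 10 mm high, 32 mm apart (clear), from 6 to 22 mm uphill of this point.
- lane_left_high (a point): Left lane, on the slope's surface 160 mm uphill of the low point: where the head end of a laid scraper belongs. Axes as board. Head guides: two dark blocks 6 mm thick, 12 mm high, 58 mm apart (clear), from 5 to 35 mm downhill of this point. Between handle and head guides the board is bare: room for fingers.
- lane_right_low (a point): Right lane (board y = -52 mm), on the slope's surface 4 mm uphill of the bottom lip: where the handle end of a laid scraper belongs. Axes as board. Handle guides: two dark blocks 6 mm thick, 10 mm high, 32 mm apart (clear), from 6 to 22 mm uphill of this point.
- lane_right_high (a point): Right lane, on the slope's surface 160 mm uphill of the low point: where the head end of a laid scraper belongs. Axes as board. Head guides: two dark blocks 6 mm thick, 12 mm high, 58 mm apart (clear), from 5 to 35 mm downhill of this point. Between handle and head guides the board is bare: room for fingers.
- sleeve: Fixed white storage sleeve, clear roof, no floor: 184 mm long, 68 wide, 30 high (inside 56 wide, 26 high). Origin: centre of its underside on the worktop. Open mouth at x = -92 mm, facing roughly the robot; closed at the rear (+x). z up. A slot in the roof carries the yellow ejector.
- ejector (a joint): Spring slide of the sleeve: 0 m at rest to 0.090 m fully pushed towards the mouth (sleeve -x). About 2 N at the start, 5 N at the end, plus 1.5 N at 100 mm/s; springs back when let go. It pushes the teal scraper: at full travel some 80 mm of handle stand out of the mouth, on the worktop, and stay out.
- ejector_tab (a point): Middle of the top of the ejector's upright yellow tab, 69 mm above the worktop; axes as sleeve. Tab: 36 mm wide across the sleeve, 8 mm thick along it, 34 mm high above a strap (12 mm wide, top 35 mm above the worktop) that runs 59 mm rearward. At rest 25 mm behind the sleeve's centre. Push it on its rear (+x) face, or pinch it.
- jam_jar: Bystander: closed glass jam jar, 68 mm across, 100 mm high. Origin: centre of its underside.
- dispenser: Bystander: brushed aluminium press-button soap dispenser, 66 mm across, 165 mm high with a spout. Origin: centre of its underside.
- bowl: Bystander: white ceramic bowl, 130 mm across, 55 mm high. Origin: centre of its underside.
Things that resemble listed ones, but are neither listed nor needed, are in the scene too. What is shaped like the sleeve but pink or red is not meant. There is more than one size of the coral; the one meant has the size given above.

How it is judged:
By the outcome, as a careful person would: the job done as asked, in the order asked, and still so for the second after the job is handed in, with the robot touching nothing.
It also fails if it takes over 72 s, if anything falls off the work surface, if the arm or the gripper's body presses on something with over 40 N, if the wrist force passes 120 N, or if a joint passes its speed limit or range.

## Working session

There is one attempt and no reset: what is moved stays moved. The work goes in short steps, Python scripts to look and compute and a shell command to move; the robot and the scene stay as the last step left them, time stands still between calls to the robot, and variables do not carry over. Pictures are saved under pics/ and viewed, about 8 in all and at most 12, crops included, and the job is handed in when it is done.

```bash
ls; mkdir -p pics
python3 - <<'E'
from bench import *
import cv2,numpy as np
print(get_obs())
for n in ("scene","side","wrist"):
    m=camera_model(n);print(n,m)
a,d=grab_frame("scene");b,e=grab_frame("side")
cv2.imwrite("pics/scene0.png",a);cv2.imwrite("pics/side0.png",b)
np.savez("f0.npz",a=a,d=d,b=b,e=e)
E
```

```text
pics
{'t': 0.0, 'joints': array([ 0.26322154,  0.50184275, -0.42675373,  1.5514862 ,  0.22079052,
        1.13826962, -0.21032997]), 'joint_vel': array([-1.98258413e-03, -2.01288608e-04,  2.34529173e-04,  4.04760310e-04,
       -2.26732973e-05,  3.63653981e-06, -4.15981204e-04]), 'tau': array([ 1.57038257e-04, -5.69523740e+01, -5.81651285e+00, -2.80938792e+01,
        1.07328620e-02,  1.20940185e-02,  1.30241034e-05]), 'eef_pos': array([ 6.49339179e-01, -7.71966122e-05,  2.52244115e-01]), 'tcp_rot': array([[ 2.63742033e-05,  9.99998090e-01, -1.95424152e-03],
       [ 9.99999998e-01, -2.62608683e-05,  5.80200272e-05],
       [ 5.79685963e-05, -1.95424305e-03, -9.99998089e-01]]), 'contact_force': array([-0.44748418,  0.32533165, -0.27205565]), 'torque': array([-0.00282308,  0.02862123,  0.03772694]), 'finger_gap': 0.08549514793189461}
scene {'intrinsics': array([[611.28485232,   0.        , 322.04205768],
       [  0.        , 611.28485232, 242.22727868],
       [  0.        ,   0.        ,   1.        ]]), 'origin': array([ 1.23330459, -0.983092  ,  0.85635282]), 'orientation': array(
[... 360 characters left out ...]
.79159419]), 'orientation': array([[ 0.75162066,  0.48800331, -0.44375573],
       [-0.65937605,  0.53854561, -0.52458731],
       [-0.01701765,  0.68689256,  0.72655971]])}
wrist {'intrinsics': array([[431.57118336,   0.        , 316.92913373],
       [  0.        , 431.57118336, 235.38232799],
       [  0.        ,   0.        ,   1.        ]]), 'mount': array([[ 5.13898965e-04,  9.51046519e-01,  3.09047333e-01,
         7.94250497e-02],
       [ 9.99999326e-01, -8.10518490e-04,  8.31400704e-04,
        -1.81667949e-04],
       [ 1.04118932e-03,  3.09046697e-01, -9.51046295e-01,
        -1.19886190e-01],
       [ 0.00000000e+00,  0.00000000e+00,  0.00000000e+00,
         1.00000000e+00]])}
```

View pics/scene0.png

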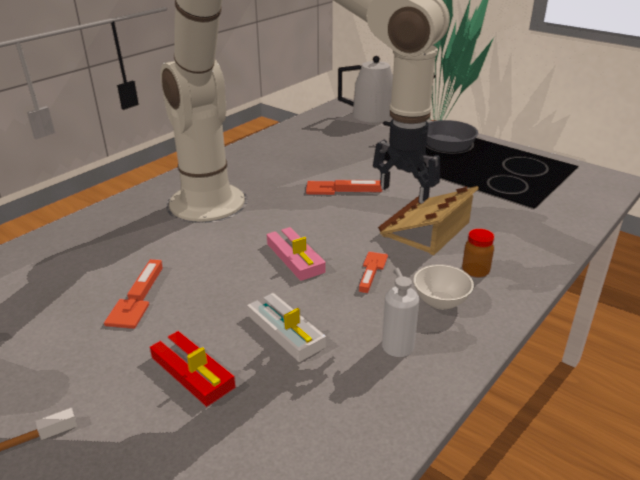

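View pics/side0.png

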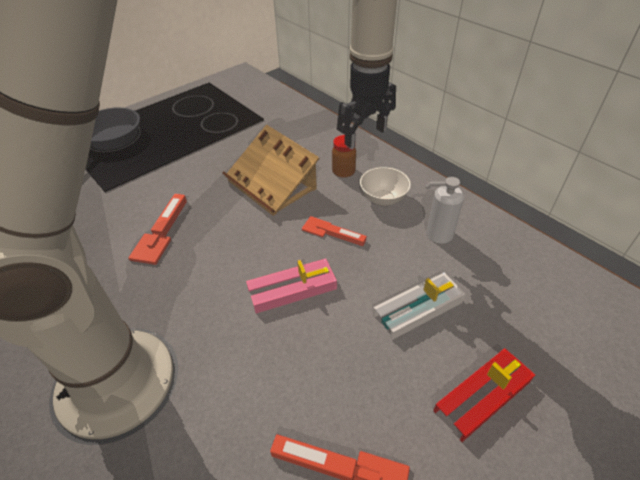

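```bash
python3 -c "
import bench
for k in dir(bench):
    if not k.startswith('__'): print(k, getattr(bench,k) if not callable(getattr(bench,k)) else '')"
```

```text
Unreachable 
camera_model 
get_obs 
grab_frame 
job_done 
nose_length 0.022
```

Scene: coral candidates at (345,187), (373,272), (135,292) differ in size. Sleeve candidates: pink (295,253), red (192,367), and white (286,325) with the teal inside, which is the one. Side view: corals at (160,230), (335,232), (340,462), white sleeve (420,302), tray (275,170). I'll measure the sizes from depth.

```bash
cat > h.py <<'E'
from bench import *
import numpy as np, cv2
F=np.diag([1.,-1,-1])
def cam(n,o=None):
    m=camera_model(n);K=m["intrinsics"]
    if n!="wrist": return K,m["orientation"]@F,m["origin"]
    o=o or get_obs();M=m["mount"]
    return K,o["tcp_rot"]@M[:3,:3]@F,o["eef_pos"]+o["tcp_rot"]@M[:3,3]
def ray(c,uv):
    K,R,p=c;return R@np.linalg.inv(K)@np.array([uv[0],uv[1],1.])
def onz(c,uv,z):
    r=ray(c,uv);return c[2]+r*(z-c[2][2])/r[2]
def depthpts(c,d,mask):
    v,u=np.nonzero(mask&(d>0));K,R,p=c
    q=np.linalg.inv(K)@np.stack([u,v,np.ones_like(u)]);return (R@(q*d[v,u])).T+p
def tri(c1,a,c2,b):
    A=[];B=[]
    r1,r2=ray(c1,a),ray(c2,b)
    t=np.linalg.lstsq(np.stack([r1,-r2],1),c2[2]-c1[2],rcond=None)[0]
    p,q=c1[2]+r1*t[0],c2[2]+r2*t[1];return (p+q)/2,np.linalg.norm(p-q)
E
python3 - <<'E'
from h import *
f=np.load("f0.npz")
np.set_printoptions(precision=4,suppress=True)
for n,im,d in(("scene",f["a"],f["d"]),("side",f["b"],f["e"])):
    hsv=cv2.cvtColor(im,cv2.COLOR_BGR2HSV);c=cam(n)
    red=(((hsv[...,0]<9)|(hsv[...,0]>174))&(hsv[...,1]>150)&(hsv[...,2]>100)).astype(np.uint8)
    k,L,st,ce=cv2.connectedComponentsWithStats(red)
    for i in range(1,k):
        if st[i,4]<80: continue
        P=depthpts(c,d,L==i);P=P[P[:,2]<.03]
        if len(P)<50: continue
        r=cv2.minAreaRect(P[:,:2].astype(np.float32)*1000)
        print(n,ce[i],r,np.percentile(P[:,2],[5,50,95]))
    ye=(abs(hsv[...,0].astype(int)-27)<5)&(hsv[...,1]>180)&(hsv[...,2]>120)
    k,L,st,ce=cv2.connectedComponentsWithStats(ye.astype(np.uint8))
    for i in range(1,k):
        if st[i,4]<60: continue
        P=depthpts(c,d,L==i);P=P[(P[:,2]>.062)&(P[:,2]<.075)]
        print(n,"yel",ce[i],P.mean(0) if len(P) else 0,len(P))
print("board: side px depth")
E
python3 - <<'E'
import cv2
a=cv2.imread("pics/scene0.png");b=cv2.imread("pics/side0.png")
import numpy as np
x=cv2.resize(a[170:370,230:510],None,fx=2.8,fy=2.8,interpolation=2)
cv2.imwrite("pics/c1.png",x)
y=cv2.resize(b[115:345,215:475],None,fx=2.6,fy=2.6,interpolation=2)
cv2.imwrite("pics/c2.png",y)
E
```

```text
scene [339.9388 186.8388] ((259.961669921875, 305.4984130859375), (222.16720581054688, 81.75360107421875), 37.33623123168945) [0.0033 0.0119 0.025 ]
scene [372.4547 267.1943] ((569.6881713867188, 9.085960388183594), (51.34314727783203, 166.40316772460938), 23.4654598236084) [0.003  0.0091 0.0187]
scene [133.0685 302.2978] ((213.9100341796875, -394.643798828125), (72.23426055908203, 226.94032287597656), 30.884599685668945) [0.0067 0.012  0.0258]
scene [182.6418 341.9761] ((418.27825927734375, -446.70550537109375), (33.31888198852539, 107.60093688964844), 77.07855987548828) [0.0262 0.0285 0.0299]
scene [193.759  374.2696] ((475.4934997558594, -477.0382080078125), (70.64860534667969, 220.49667358398438), 85.04655456542969) [0.0029 0.0265 0.0298]
scene yel [300.9259 248.4527] [ 0.4103 -0.0659  0.0667] 48
scene yel [294.9503 323.3012] [ 0.577  -0.2817  0.0669] 74
scene yel [200.4875 364.4535] [ 0.5171 -0.4817  0.0671] 94
side [154.7747 238.8283] ((263.3638916015625, 304.7560729980469), (225.50485229492188, 68.44385528564453), 36.321678161621094) [0.0102 0.0134 0.0274]
side [328.1145 229.8188] ((566.8076782226562, 7.685821533203125), (53.049930572509766, 160.20948791503906), 18.63819122314453) [0.007  0.0109 0.0202]
side [484.1177 393.5913] ((501.2331237792969, -478.2095947265625), (73.90385437011719, 208.8034210205078), 86.85601043701172) [0.0105 0.0291 0.0299]
side [345.8971 463.8822] ((216.36778259277344, -390.3699951171875), (47.41744613647461, 223.971435546875), 39.44368362426758) [0.0106 0.0187 0.0276]
side yel [310.6765 270.5735] [ 0.4073 -0.0661  0.0695] 46
side yel [440.1681 286.0265] [ 0.5747 -0.2814  0.0697] 45
side yel [506.8698 369.1953] [ 0.5148 -0.4803  0.0697] 96
board: side px depth
```

View pics/c1.png

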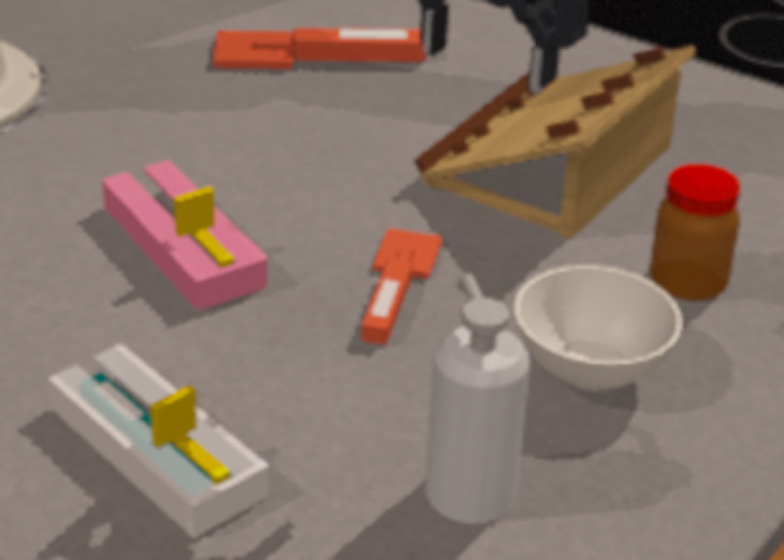

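View pics/c2.png

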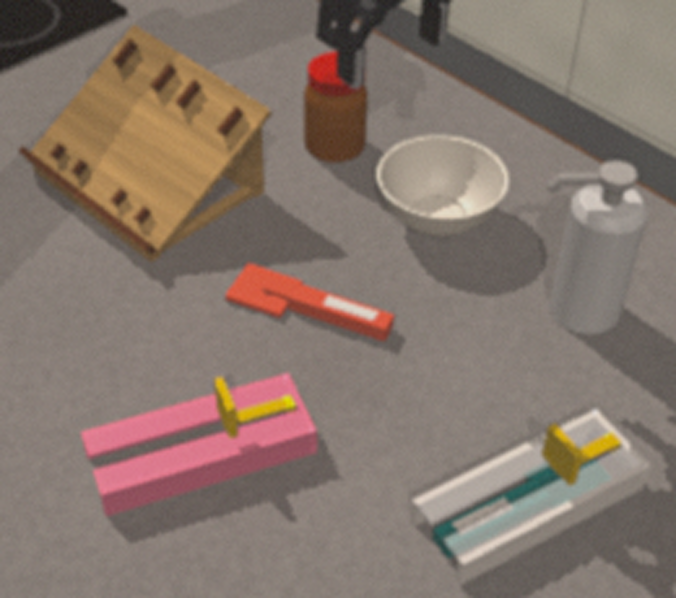

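Run:
```python
from h import *
f=np.load("f0.npz")
np.set_printoptions(precision=4,suppress=True)
cs,cd=cam("scene"),cam("side")
S=lambda x,y:(230+x/2.8,170+y/2.8)
D=lambda x,y:(215+x/2.6,115+y/2.6)
print("UR",tri(cs,S(572,152),cd,D(270,112)),onz(cd,D(270,112),.108))
print("UL",tri(cs,S(690,48),cd,D(135,28)),onz(cd,D(135,28),.108))
print("lip R",tri(cs,S(419,162),cd,D(157,246)),"L",tri(cs,S(527,78),cd,D(24,150)))
m=np.zeros((480,640),np.uint8)
cv2.fillPoly(m,[np.array([D(*q) for q in[(60,140),(120,75),(215,130),(160,205)]],np.int32)],1)
P=depthpts(cd,f["e"],m>0);c=P.mean(0);n=np.linalg.svd(P-c)[2][2];n*=np.sign(n[2])
print("board plane",c,n,np.degrees(np.arccos(n[2])),"heading uphill",np.degrees(np.arctan2(-n[1],-n[0])),(P-c).dot(n).std())
for nm,im,d,c,x in(("scene",f["a"],f["d"],cs,(235,285,335,365)),("side",f["b"],f["e"],cd,(365,265,475,345))):
    M=np.zeros((480,640),bool);M[x[1]:x[3],x[0]:x[2]]=1
    P=depthpts(c,d,M);Q=P[(P[:,2]>.024)&(P[:,2]<.036)]
    print(nm,cv2.minAreaRect(Q[:,:2].astype(np.float32)*1000),len(Q))
print("sleeve corners tri ML,MR,RL,RR")
for s,q in(((50,378),(462,565)),((120,345),(413,503)),((265,465),(600,410))):
    print(tri(cs,S(*s),cd,D(*q)),onz(cs,S(*s),.03)[:2],onz(cd,D(*q),.03)[:2])
print("coral heel/tip",onz(cs,S(376,330),.01),onz(cs,S(410,238),.006),onz(cd,D(390,325),.012),onz(cd,D(240,282),.006))
for n,q in(("jar",(335,60)),("bowl",(442,160)),("disp",(615,175))): print(n,onz(cd,D(*q),dict(jar=.1,bowl=.055,disp=.165)[n]))
```

```text
UR (array([0.6514, 0.1535, 0.1042]), np.float64(0.011559456694521105)) [0.653  0.1577 0.108 ]
UL (array([0.6463, 0.3709, 0.107 ]), np.float64(0.00023032234455659992)) [0.6453 0.3694 0.108 ]
lip R (array([0.4981, 0.1479, 0.0324]), np.float64(0.0003787417245036026)) L (array([0.4849, 0.3612, 0.0283]), np.float64(0.008228535849678613))
board plane [0.5668 0.2678 0.0615] [-0.4996 -0.017   0.8661] 29.991763173591497 heading uphill 1.9473072070237385 0.001766446520707379
scene ((551.2449951171875, -274.2642822265625), (72.2927474975586, 189.5790557861328), 78.42808532714844) 1596
side ((551.7523193359375, -273.3210144042969), (71.12775421142578, 185.91238403320312), 77.76156616210938) 1965
sleeve corners tri ML,MR,RL,RR
(array([ 0.4551, -0.2875,  0.0294]), np.float64(0.0008290342675396811)) [ 0.4556 -0.2875] [ 0.4545 -0.2881]
(array([ 0.4685, -0.2232,  0.029 ]), np.float64(0.0009776159247811083)) [ 0.4693 -0.2235] [ 0.4677 -0.2242]
(array([ 0.6491, -0.2643,  0.0333]), np.float64(7.208798227413824e-05)) [ 0.6468 -0.2613] [ 0.6518 -0.263 ]
coral heel/tip [ 0.6    -0.0596  0.01  ] [0.5417 0.0728 0.006 ] [ 0.6043 -0.0637  0.012 ] [0.5422 0.0777 0.006 ]
jar [0.7696 0.1887 0.1   ]
bowl [0.7744 0.0358 0.055 ]
disp [ 0.7576 -0.165   0.165 ]
```

Chosen coral: scene (373,272), measured at about 160 × 50 mm (the others are about 222 mm). Sleeve centre is about (0.5515, -0.274) with heading -12°, tab about (0.576, -0.281, 0.069), and board centre about (0.568, 0.26) with slope 30.0°. I'll go above the tab and look.

```bash
cat >> h.py <<'E'
from scipy.spatial.transform import Rotation as Ro
np.set_printoptions(precision=4,suppress=True)
def frame(head,tilt=0):
    """tool x at heading (deg), tilted uphill by tilt; z down"""
    h,t=np.radians([head,tilt])
    x=np.array([np.cos(t)*np.cos(h),np.cos(t)*np.sin(h),np.sin(t)])
    z=np.array([np.sin(t)*np.cos(h),np.sin(t)*np.sin(h),-np.cos(t)])
    return np.stack([x,np.cross(z,x),z],1)
def go(p,R,o=None):
    o=o or get_obs();T=o["tcp_rot"]
    print("T",T.T@(np.array(p)-o["eef_pos"])/.25,"R",Ro.from_matrix(T.T@R).as_rotvec(degrees=True)/45)
def look(name):
    o=get_obs();a,d=grab_frame("wrist");cv2.imwrite(f"pics/{name}.png",a)
    K,R,p=cam("wrist",o);np.savez(name+".npz",a=a,d=d,K=K,R=R,p=p)
def load(name):
    f=np.load(name+".npz");return f["a"],f["d"],(f["K"],f["R"],f["p"])
E
python3 -m creep '[{"translation":[-1,-0.29,0.2],"rotation":[0,0,0.27]},{"translation":[-1,-0.29,0.2],"rotation":[0,0,0.27]},{"translation":[-1,-0.29,0.2],"rotation":[0,0,0.27]},{"translation":[-1,-0.29,0.2],"rotation":[0,0,0.27]},{"translation":[-1,-0.29,0.2],"rotation":[0,0,0.27]},{"translation":[-1,-0.29,0.2],"rotation":[0,0,0.27]},{"translation":[-1,-0.29,0.2],"rotation":[0,0,0.27]},{"translation":[-1,-0.29,0.2],"rotation":[0,0,0.27]},{"translation":[-1,-0.29,0.2],"rotation":[0,0,0.27]}]' -0.3
python3 - <<'E'
from h import *
look("w1"); o=get_obs();print(o["joints"],o["finger_gap"],o["eef_pos"])
a,d,c=load("w1")
hsv=cv2.cvtColor(a,cv2.COLOR_BGR2HSV)
ye=(abs(hsv[...,0].astype(int)-27)<5)&(hsv[...,1]>180)&(hsv[...,2]>100)
P=depthpts(c,d,ye);Q=P[(P[:,2]>.06)&(P[:,2]<.08)]
print("tab top",cv2.minAreaRect(Q[:,:2].astype(np.float32)*1000),np.median(Q[:,2]),len(Q))
P=depthpts(c,d,np.ones_like(ye));Q=P[(P[:,2]>.025)&(P[:,2]<.0335)&(abs(P[:,0]-.55)<.12)&(abs(P[:,1]+.274)<.08)]
print(cv2.minAreaRect(Q[:,:2].astype(np.float32)*1000),np.median(Q[:,2]))
go((.5765,-.2805,.064),frame(78))
E
```

```text
t: 0.85
eef_pos: [0.5758, -0.2513, 0.2017]
tcp_rot: [[0.214, 0.977, -0.003], [0.977, -0.214, 0.001], [0.0, -0.003, -1.0]]
contact_force: [0.2, 0.7, 0.6]
finger_gap: 0.0298
[ 0.6012  0.5008 -0.3189  1.6562  0.1773  1.0156  0.0126] 0.029842676127571455 [ 0.5769 -0.2492  0.2022]
tab top ((574.8350219726562, -277.4403991699219), (36.022369384765625, 7.1203813552856445), 77.93315887451172) 0.06830520440102145 640
((550.01220703125, -272.8554382324219), (69.30278015136719, 184.45013427734375), 78.09551239013672) 0.029442725324368146
T [-0.1232  0.0261  0.5524] R [-0.0029 -0.0012 -0.0034]
```

View pics/w1.png

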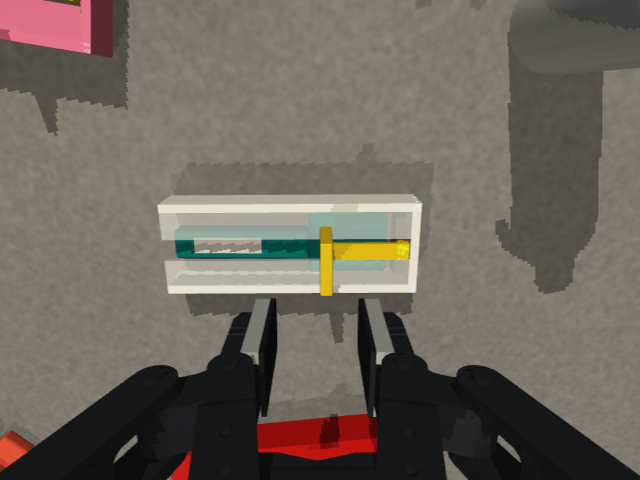

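The picture shows the tab at (326,260), between the fingers in y, and the teal scraper in the sleeve with its handle end towards the mouth at (180,248). Its size and height agree, so I'll descend, pinch and push.

```bash
python3 -m creep '[{"translation":[-0.115,0.018,0.3],"rotation":[0,0,0]},{"translation":[-0.115,0.018,0.3],"rotation":[0,0,0]},{"translation":[-0.115,0.018,0.55],"rotation":[0,0,0]},{"translation":[-0.115,0.018,0.55],"rotation":[0,0,0]},{"translation":[-0.115,0.018,0.55],"rotation":[0,0,0]},{"translation":[-0.115,0.018,0.55],"rotation":[0,0,0]},{"translation":[-0.115,0.018,0.55],"rotation":[0,0,0]}]' && python3 -m creep '[{"translation":[0,0,0],"rotation":[0,0,0]},{"translation":[0,0,0],"rotation":[0,0,0]},{"translation":[0,0,0],"rotation":[0,0,0]},{"translation":[0,0,0],"rotation":[0,0,0]}]' -1
```

```text
t: 1.48
eef_pos: [0.5773, -0.2766, 0.0666]
tcp_rot: [[0.208, 0.978, 0.001], [0.978, -0.208, 0.001], [0.001, 0.001, -1.0]]
contact_force: [0.1, -0.6, 0.1]
finger_gap: 0.0301
t: 1.82
eef_pos: [0.5762, -0.2757, 0.0692]
tcp_rot: [[0.208, 0.978, -0.001], [0.978, -0.208, 0.002], [0.001, -0.002, -1.0]]
contact_force: [-8.9, 2.9, 9.5]
finger_gap: 0.0064
```

```bash
python3 -m creep '[{"translation":[0,-0.04,0],"rotation":[0,0,0]},{"translation":[0,-0.08,0],"rotation":[0,0,0]},{"translation":[0,-0.12,0],"rotation":[0,0,0]},{"translation":[0,-0.16,0],"rotation":[0,0,0]},{"translation":[0,-0.2,0],"rotation":[0,0,0]},{"translation":[0,-0.24,0],"rotation":[0,0,0]},{"translation":[0,-0.28,0],"rotation":[0,0,0]},{"translation":[0,-0.31,0],"rotation":[0,0,0]},{"translation":[0,-0.34,0],"rotation":[0,0,0]},{"translation":[0,-0.36,0],"rotation":[0,0,0]},{"translation":[0,-0.37,0],"rotation":[0,0,0]},{"translation":[0,-0.37,0],"rotation":[0,0,0]}]'
python3 - <<'E'
from h import *
o=get_obs();s=np.array([.978,-.208,0]);print((o["eef_pos"]-[.5762,-.2757,.069])@s,o["contact_force"]@s,o["finger_gap"])
E
```

```text
t: 2.82
eef_pos: [0.4879, -0.2569, 0.0695]
tcp_rot: [[0.207, 0.978, 0.004], [0.978, -0.207, 0.0], [0.001, 0.004, -1.0]]
contact_force: [7.9, -3.5, -21.8]
finger_gap: 0.0068
-0.09026320300172758 8.414119441024676 0.006783158959955756
```

```bash
python3 -m creep '[{"translation":[0,-0.015,0],"rotation":[0,0,0]},{"translation":[0,-0.025,0],"rotation":[0,0,0]},{"translation":[0,-0.025,0],"rotation":[0,0,0]}]'
python3 - <<'E'
from h import *
o=get_obs();s=np.array([.978,-.208,0]);print((o["eef_pos"]-[.5762,-.2757,.069])@s,o["contact_force"]@s,o["finger_gap"])
a,d=grab_frame("side");cv2.imwrite("pics/side1.png",cv2.resize(a[220:360,330:500],None,fx=3.5,fy=3.5))
E
```

```text
t: 3.07
eef_pos: [0.4875, -0.2568, 0.0695]
tcp_rot: [[0.206, 0.978, 0.017], [0.979, -0.206, -0.003], [0.001, 0.017, -1.0]]
contact_force: [19.4, -7.7, -36.0]
finger_gap: 0.0067
-0.09065389185085905 20.530085402443998 0.006689004117463819
```

View pics/side1.png

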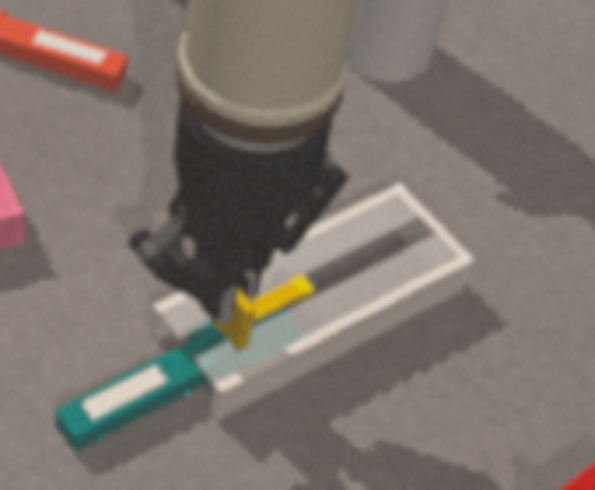

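At the hard stop the force is 20 N and the handle is out. I'll release, lift, and turn to the teal handle.

```bash
python3 -m creep '[{"translation":[0,0,0],"rotation":[0,0,0]},{"translation":[0,0,0],"rotation":[0,0,0]},{"translation":[0,0,-0.15],"rotation":[0,0,0]},{"translation":[0,0,-0.3],"rotation":[0,0,0]},{"translation":[0,0,-0.3],"rotation":[0,0,0]}]' -0.2; python3 -m creep '[{"translation":[0,-0.15,-0.2],"rotation":[0,0,1]},{"translation":[0,-0.15,-0.2],"rotation":[0,0,1]},{"translation":[0,-0.29,-0.2],"rotation":[0,0,1]},{"translation":[0,-0.29,-0.2],"rotation":[0,0,1]},{"translation":[0,-0.29,-0.2],"rotation":[0,0,1]},{"translation":[0,-0.29,-0.2],"rotation":[0,0,1]},{"translation":[0,-0.29,-0.2],"rotation":[0,0,1]}]'; python3 -m creep '[{"translation":[0,0,0],"rotation":[0,0,1]},{"translation":[0,0,0],"rotation":[0,0,1]},{"translation":[0,0,0],"rotation":[0,0,1]},{"translation":[0,0,0],"rotation":[0,0,1]},{"translation":[0,0,0],"rotation":[0,0,1]},{"translation":[0,0,0],"rotation":[0,0,1]},{"translation":[0,0,0],"rotation":[0,0,1]}]' 0
python3 - <<'E'
from h import *
look("w2");o=get_obs();print(o["joints"],o["finger_gap"],o["eef_pos"])
a,d,c=load("w2")
hsv=cv2.cvtColor(a,cv2.COLOR_BGR2HSV)
te=(abs(hsv[...,0].astype(int)-88)<10)&(hsv[...,1]>120)
P=depthpts(c,d,te);s=np.array([.978,-.208]);t=P[:,:2]@s-np.array([.550,-.273])@s
Q=P[(t<-.094)&(P[:,2]>.012)&(P[:,2]<.03)]
print(cv2.minAreaRect(Q[:,:2].astype(np.float32)*1000),np.median(Q[:,2]),t.min())
go((.416,-.2445,.03),frame(-12))
E
```

```text
t: 3.53
eef_pos: [0.491, -0.2582, 0.1525]
tcp_rot: [[0.206, 0.978, 0.027], [0.979, -0.205, -0.009], [-0.003, 0.028, -1.0]]
contact_force: [1.6, -0.9, 0.4]
finger_gap: 0.0341
t: 4.12
eef_pos: [0.4189, -0.2429, 0.2022]
tcp_rot: [[0.84, 0.541, 0.03], [0.541, -0.841, -0.01], [0.019, 0.025, -1.0]]
contact_force: [-0.3, -0.1, -0.2]
finger_gap: 0.034
t: 4.7
eef_pos: [0.4194, -0.2428, 0.2038]
tcp_rot: [[0.976, -0.218, 0.032], [-0.217, -0.976, -0.012], [0.034, 0.005, -0.999]]
contact_force: [-0.4, 0.2, 1.0]
finger_gap: 0.0427
[ 0.5583  0.2207 -0.0972  2.0394  0.0234  0.8491 -1.3402] 0.04290092699538512 [ 0.4194 -0.2428  0.2038]
((419.0756530761719, -246.41680908203125), (21.45583724975586, 79.13716888427734), 78.11266326904297) 0.017217697195098525 -0.173137630806103
T [-0.0349  0.0065  0.6944] R [ 0.0061 -0.0426 -0.0109]
```

View pics/w2.png

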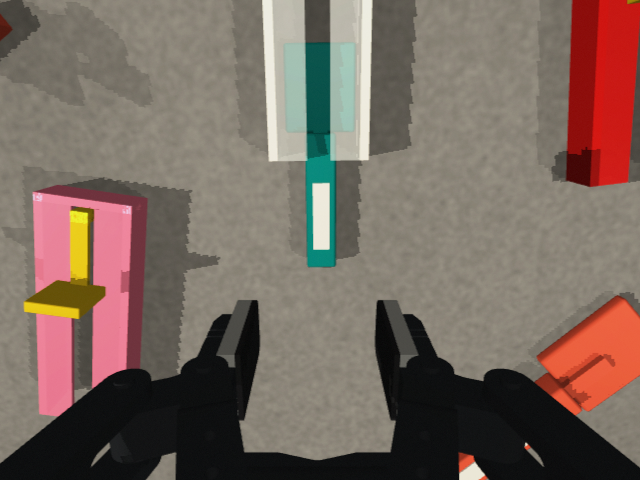

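The handle stands 79 mm out with its top at 17 mm and heading -12°. Now the grasp.

```bash
python3 -m creep '[{"translation":[-0.02,0.012,0.4],"rotation":[0.006,-0.043,-0.011]},{"translation":[-0.02,0.012,0.5],"rotation":[0.006,-0.043,-0.011]},{"translation":[-0.02,0.012,0.6],"rotation":[0.006,-0.043,-0.011]},{"translation":[-0.02,0.012,0.66],"rotation":[0.006,-0.043,-0.011]},{"translation":[-0.02,0.012,0.7],"rotation":[0.006,-0.043,-0.011]},{"translation":[-0.02,0.012,0.715],"rotation":[0.006,-0.043,-0.011]},{"translation":[-0.02,0.012,0.715],"rotation":[0.006,-0.043,-0.011]}]' ; python3 -m creep '[{"translation":[0,0,0],"rotation":[0,0,0]},{"translation":[0,0,0],"rotation":[0,0,0]},{"translation":[0,0,0],"rotation":[0,0,0]},{"translation":[0,0,0],"rotation":[0,0,0]}]' -1
```

```text
t: 5.33
eef_pos: [0.42, -0.2468, 0.0257]
tcp_rot: [[0.978, -0.207, 0.0], [-0.207, -0.978, 0.0], [0.0, -0.0, -1.0]]
contact_force: [0.5, 1.1, 0.0]
finger_gap: 0.0426
t: 5.67
eef_pos: [0.4221, -0.2478, 0.0285]
tcp_rot: [[0.978, -0.207, 0.005], [-0.207, -0.978, -0.002], [0.005, 0.001, -1.0]]
contact_force: [-0.2, 0.8, 6.0]
finger_gap: 0.02
```

```bash
python3 -m creep '[{"translation":[-0.05,0,0],"rotation":[0,0,0]},{"translation":[-0.1,0,0],"rotation":[0,0,0]},{"translation":[-0.15,0,0],"rotation":[0,0,0]},{"translation":[-0.19,0,0],"rotation":[0,0,0]},{"translation":[-0.19,0,0],"rotation":[0,0,0]},{"translation":[-0.19,0,0],"rotation":[0,0,0]}]' ; python3 -m creep '[{"translation":[0,0,0],"rotation":[0,0,0]},{"translation":[0,0,0],"rotation":[0,0,0]},{"translation":[0,0,-0.2],"rotation":[0,0,0]},{"translation":[0.1,0,-0.4],"rotation":[0,0,0]},{"translation":[0.1,0,-0.4],"rotation":[0,0,0]},{"translation":[0.1,0,-0.4],"rotation":[0,0,0]}]' 0
python3 - <<'E'
from h import *
look("w3");o=get_obs();print(o["joints"],o["finger_gap"],o["eef_pos"])
a,d,c=load("w3")
hsv=cv2.cvtColor(a,cv2.COLOR_BGR2HSV)
te=(abs(hsv[...,0].astype(int)-88)<10)&(hsv[...,1]>120)
P=depthpts(c,d,te);s=np.array([.978,-.208]);t=P[:,:2]@s-np.array([.550,-.273])@s
Q=P[(t<-.094)&(P[:,2]>.012)&(P[:,2]<.03)]
print(cv2.minAreaRect(Q[:,:2].astype(np.float32)*1000),np.median(Q[:,2]),t[P[:,2]>.012].min(),len(Q))
k=te.nonzero();print(k[0].max(),k[0].min())
E
```

```text
t: 6.17
eef_pos: [0.3762, -0.2385, 0.0292]
tcp_rot: [[0.978, -0.207, 0.006], [-0.207, -0.978, -0.003], [0.007, 0.002, -1.0]]
contact_force: [-0.2, -0.4, -1.0]
finger_gap: 0.0201
t: 6.67
eef_pos: [0.4061, -0.2455, 0.1343]
tcp_rot: [[0.978, -0.206, 0.016], [-0.206, -0.978, -0.009], [0.018, 0.005, -1.0]]
contact_force: [1.0, -0.2, 0.1]
finger_gap: 0.0428
[ 0.574   0.3237 -0.0994  2.1077  0.0493  0.6978 -1.3365] 0.042277900683514336 [ 0.4037 -0.2446  0.1322]
((395.9816589355469, -242.52001953125), (21.62445831298828, 125.95450592041016), 78.2645034790039) 0.017201840494827023 -0.21992021470007456 4146
351 85
```

Run:
```python
from h import *
go((.409,-.2447,.0255),frame(-12))
```

```text
T [ 0.0146 -0.0059  0.427 ] R [ 0.0051 -0.0178  0.0019]
```

```bash
python3 -m creep '[{"translation":[0.015,-0.006,0.2],"rotation":[0.005,-0.018,0.002]},{"translation":[0.015,-0.006,0.3],"rotation":[0.005,-0.018,0.002]},{"translation":[0.015,-0.006,0.38],"rotation":[0.005,-0.018,0.002]},{"translation":[0.015,-0.006,0.425],"rotation":[0.005,-0.018,0.002]},{"translation":[0.015,-0.006,0.425],"rotation":[0.005,-0.018,0.002]},{"translation":[0.015,-0.006,0.425],"rotation":[0.005,-0.018,0.002]}]' ; python3 -m creep '[{"translation":[0,0,0],"rotation":[0,0,0]},{"translation":[0,0,0],"rotation":[0,0,0]},{"translation":[0,0,0],"rotation":[0,0,0]},{"translation":[0,0,0],"rotation":[0,0,0]}]' -1;  python3 -m creep '[{"translation":[-0.05,0,0],"rotation":[0,0,0]},{"translation":[-0.1,0,0],"rotation":[0,0,0]},{"translation":[-0.15,0,0],"rotation":[0,0,0]},{"translation":[-0.18,0,0],"rotation":[0,0,0]},{"translation":[-0.18,0,0],"rotation":[0,0,0]},{"translation":[-0.18,0,0],"rotation":[0,0,0]},{"translation":[-0.18,0,-0.1],"rotation":[0,0,0]},{"translation":[-0.18,0,-0.25],"rotation":[0,0,0]},{"translation":[-0.18,0,-0.5],"rotation":[0,0,0]},{"translation":[-0.18,0,-0.75],"rotation":[0,0,0]},{"translation":[-0.18,0,-0.75],"rotation":[0,0,0]}]'
```

```text
t: 7.22
eef_pos: [0.4085, -0.2443, 0.0254]
tcp_rot: [[0.978, -0.208, -0.002], [-0.208, -0.978, 0.001], [-0.002, -0.001, -1.0]]
contact_force: [0.3, 0.3, -0.0]
finger_gap: 0.0425
t: 7.55
eef_pos: [0.4094, -0.2448, 0.0267]
tcp_rot: [[0.978, -0.208, 0.0], [-0.208, -0.978, -0.0], [0.0, 0.0, -1.0]]
contact_force: [-0.7, 0.8, 6.6]
finger_gap: 0.0204
t: 8.47
eef_pos: [0.366, -0.2353, 0.2166]
tcp_rot: [[0.978, -0.207, 0.001], [-0.207, -0.978, -0.001], [0.001, 0.0, -1.0]]
contact_force: [1.2, -1.2, -0.7]
finger_gap: 0.0206
```

Run:
```python
from h import *
go((.48,-.02,.26),frame(-6))
```

```text
T [ 0.2677 -0.9371 -0.1734] R [ 0.0005 -0.0018 -0.1326]
```

```bash
python3 -m creep '[{"translation":[0.27,-0.93,-0.17],"rotation":[0,0,-0.13]},{"translation":[0.27,-0.93,-0.17],"rotation":[0,0,-0.13]},{"translation":[0.27,-0.93,-0.17],"rotation":[0,0,-0.13]},{"translation":[0.27,-0.93,-0.17],"rotation":[0,0,-0.13]},{"translation":[0.27,-0.93,-0.17],"rotation":[0,0,-0.13]},{"translation":[0.27,-0.93,-0.17],"rotation":[0,0,-0.13]},{"translation":[0.27,-0.93,-0.17],"rotation":[0,0,-0.13]}]'
python3 - <<'E'
from h import *
go((.43,.24,.26),frame(2))
E
```

```text
t: 9.05
eef_pos: [0.4851, -0.0129, 0.2618]
tcp_rot: [[0.995, -0.096, 0.009], [-0.096, -0.995, 0.004], [0.008, -0.005, -1.0]]
contact_force: [0.7, -0.2, -0.0]
finger_gap: 0.0204
T [-0.3164 -0.9858  0.0092] R [-0.0052 -0.0111 -0.1665]
```

```bash
python3 -m creep '[{"translation":[-0.31,-0.98,0],"rotation":[0,0,-0.167]},{"translation":[-0.31,-0.98,0],"rotation":[0,0,-0.167]},{"translation":[-0.31,-0.98,0],"rotation":[0,0,-0.167]},{"translation":[-0.31,-0.98,0],"rotation":[0,0,-0.167]},{"translation":[-0.31,-0.98,0],"rotation":[0,0,-0.167]},{"translation":[-0.31,-0.98,0],"rotation":[0,0,-0.167]},{"translation":[-0.31,-0.98,0],"rotation":[0,0,-0.167]},{"translation":[-0.31,-0.98,0],"rotation":[0,0,-0.167]},{"translation":[-0.31,-0.98,0],"rotation":[0,0,-0.167]}]'
python3 - <<'E'
from h import *
look("w4");print(get_obs()["eef_pos"],get_obs()["joints"])
E
```

```text
t: 9.8
eef_pos: [0.4314, 0.2395, 0.2625]
tcp_rot: [[0.999, 0.038, 0.009], [0.038, -0.999, 0.004], [0.009, -0.004, -1.0]]
contact_force: [-0.3, -0.2, -1.0]
finger_gap: 0.0204
[0.4319 0.2379 0.2623] [-0.0762  0.2102 -0.5453  1.9299  0.1297  1.0257 -2.2134]
```

View pics/w4.png

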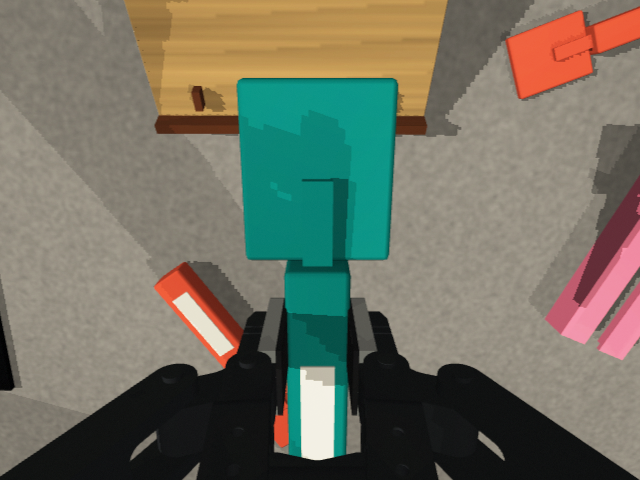

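The teal is held straight (head columns 237–397, centred at 317). The tray lip runs from (157,124) to (427,124). I'll refine the tray pose and the in-hand pose numerically.

Run:
```python
from h import *
a,d,c=load("w4");o=get_obs();T=o["tcp_rot"];p=o["eef_pos"]
L,Rr=onz(c,(155,118),.028),onz(c,(427,118),.028);print("lip",L,Rr,np.linalg.norm(L-Rr),"uphill heading",np.degrees(np.arctan2(*(L-Rr)[[1,0]]))-90)
hsv=cv2.cvtColor(a,cv2.COLOR_BGR2HSV)
def pl(P):
    m=P.mean(0);n=np.linalg.svd(P-m)[2][2];return m,n*np.sign(n[2]),((P-m)@n).std()
m=np.zeros((480,640),bool);m[5:80,170:230]=1;m[5:70,240:400]=1
P=depthpts(c,d,m);print("board",pl(P))
m=np.zeros((480,640),bool);m[90:250,250:295]=1;m[90:250,350:380]=1
P=(depthpts(c,d,m)-p)@T;print("head top in tool",pl(P))
te=(abs(hsv[...,0].astype(int)-88)<10)&(hsv[...,1]>120);te[260:]=0
P=(depthpts(c,d,te)-p)@T;print("tip x",np.percentile(P[:,0],[.5,99.5]),"y",np.percentile(P[:,1],[.5,99.5]))
m=np.zeros((480,640),bool);m[270:300,295:340]=1
P=(depthpts(c,d,m)-p)@T;print("handle top",pl(P))
g=onz(c,(198,110),.035);print(g)
```

```text
lip [0.49   0.3717 0.028 ] [0.4984 0.1557 0.028 ] 0.21621034126780936 uphill heading 2.2293121093912873
board (array([0.5489, 0.2691, 0.0499]), array([-0.4996, -0.0174,  0.8661]), np.float64(0.0007161628459038896))
head top in tool (array([ 0.0551, -0.0047,  0.0192]), array([-0.    ,  0.0002,  1.    ]), np.float64(0.000629486660789065))
tip x [0.0247 0.0834] y [-0.0264  0.0224]
handle top (array([ 0.0194, -0.0019,  0.0094]), array([-0.1375, -0.0003,  0.9905]), np.float64(0.0007382565270866982))
[0.4977 0.3354 0.035 ]
```

```bash
cat >> h.py <<'E'
Rb=np.array([[.8655,-.0349,-.4997],[.0302,.9994,-.0174],[.5,0,.866]])
B0=np.array([.570,.2655,.062])
def bd(P): return (np.asarray(P)-B0)@Rb
def wb(q): return B0+Rb@np.array(q)
E
python3 - <<'E'
from h import *
go(wb((-.003,.050,.087)),frame(2,30))
f=np.load("f0.npz");cs,cd=cam("scene"),cam("side")
D=lambda x,y:(215+x/2.6,115+y/2.6)
def onplane(c,uv,h):
    r=ray(c,uv);n=Rb[:,2];return bd(c[2]+r*((h-(c[2]-B0)@n)/(r@n)))
print("head guides tops (side)",[onplane(cd,D(*q),.012) for q in((127,50),(165,78),(190,95),(233,120))])
print("handle guides",[onplane(cd,D(*q),.010) for q in((58,152),(80,170),(121,198),(145,214))])
E
```

```text
T [ 0.3673 -0.2892  0.5099] R [-0.004   0.6552 -0.0003]
head guides tops (side) [array([0.0643, 0.0785, 0.012 ]), array([0.0612, 0.0126, 0.012 ]), array([ 0.0605, -0.0276,  0.012 ]), array([ 0.0628, -0.0904,  0.012 ])]
handle guides [array([-0.0652,  0.0654,  0.01  ]), array([-0.0664,  0.0258,  0.01  ]), array([-0.0642, -0.0402,  0.01  ]), array([-0.0626, -0.0767,  0.01  ])]
```

```bash
python3 -m creep '[{"translation":[0.36,-0.28,0.2],"rotation":[0,0.655,0]},{"translation":[0.36,-0.28,0.3],"rotation":[0,0.655,0]},{"translation":[0.367,-0.28,0.4],"rotation":[0,0.655,0]},{"translation":[0.367,-0.28,0.5],"rotation":[0,0.655,0]},{"translation":[0.367,-0.28,0.51],"rotation":[0,0.655,0]},{"translation":[0.367,-0.28,0.51],"rotation":[0,0.655,0]},{"translation":[0.367,-0.28,0.51],"rotation":[0,0.655,0]},{"translation":[0.367,-0.28,0.51],"rotation":[0,0.655,0]}]'
python3 - <<'E'
from h import *
look("w5");o=get_obs();print(bd(o["eef_pos"]),o["joints"],o["joint_vel"].max());go(wb((-.003,.050,.087)),frame(2,30))
E
```

```text
t: 10.52
eef_pos: [0.5156, 0.3052, 0.133]
tcp_rot: [[0.901, 0.025, 0.433], [0.023, -1.0, 0.011], [0.433, -0.0, -0.901]]
contact_force: [-1.0, 0.2, -2.5]
finger_gap: 0.0204
[-0.0135  0.0442  0.0883] [-1.1665  0.4357  0.4982  2.122   0.3017  0.2989 -2.5548] 0.21455805822912052
T [ 0.0423 -0.0232  0.0018] R [0.0057 0.0938 0.0001]
```

View pics/w5.png

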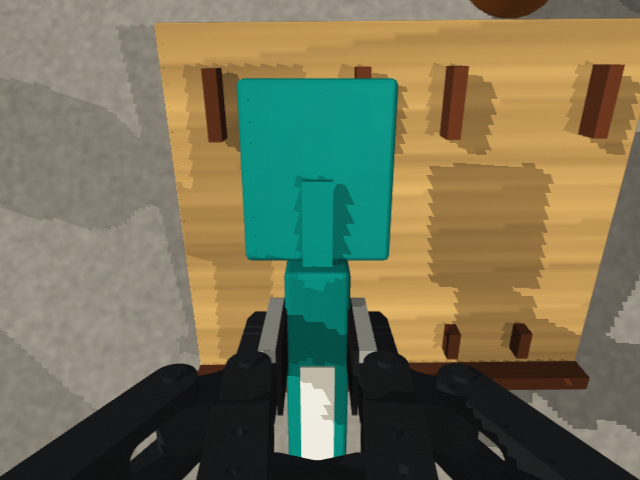

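The right-hand guides (455,100), (603,100) and (452,340), (520,340) are clear to see. The head is about 7 mm to the right of being centred between the left lane's guides (212,100)/(363,72). Joint 7 is at its limit, so the tilt is 4° short. I'll see whether the arm can still turn.

```bash
python3 -m creep '[{"translation":[0.042,-0.023,0],"rotation":[0,0.094,0]},{"translation":[0.042,-0.023,0],"rotation":[0,0.094,0]},{"translation":[0.042,-0.023,0],"rotation":[0,0.094,0]},{"translation":[0.042,-0.023,0],"rotation":[0,0.094,0]},{"translation":[0.042,-0.023,0],"rotation":[0,0.094,0]},{"translation":[0.042,-0.023,0],"rotation":[0,0.094,0]}]'
python3 - <<'E'
from h import *
o=get_obs();print(bd(o["eef_pos"]),o["joints"]);go(wb((-.003,.050,.087)),frame(2,30))
E
```

```text
t: 11.07
eef_pos: [0.5228, 0.3126, 0.1366]
tcp_rot: [[0.866, 0.03, 0.499], [0.027, -1.0, 0.013], [0.499, 0.003, -0.866]]
contact_force: [0.5, -0.1, -1.3]
finger_gap: 0.0202
[-0.0021  0.0487  0.0873] [-1.3271  0.4811  0.6689  2.1429  0.2585  0.2213 -2.556 ]
T [-0.0036 -0.0053  0.0013] R [ 0.0062  0.0009 -0.0035]
```

It reached the pose through the null space. I'll measure the guides in this view by code, relative to the held scraper.

```bash
cat > g.py <<'E'
from h import *
import sys
look(sys.argv[1]);a,d,c=load(sys.argv[1]);o=get_obs()
hsv=cv2.cvtColor(a,cv2.COLOR_BGR2HSV)
br=((hsv[...,0]<12)&(hsv[...,1]>90)&(hsv[...,2]<130)&(hsv[...,2]>25)).astype(np.uint8);br[:,:]=cv2.morphologyEx(br,cv2.MORPH_OPEN,np.ones((3,3)))
k,L,st,ce=cv2.connectedComponentsWithStats(br)
for i in range(1,k):
    if st[i,4]<60: continue
    P=bd(depthpts(c,d,L==i));P=P[(P[:,2]>.006)&(P[:,2]<.02)]
    if len(P)<20: continue
    print("brown",ce[i].round(),"x",np.percentile(P[:,0],[3,97]),"y",np.percentile(P[:,1],[3,97]),"h",np.percentile(P[:,2],95))
w=(hsv[...,0]>12)&(hsv[...,0]<24)&(hsv[...,1]>70)
P=bd(depthpts(c,d,w));P=P[abs(P[:,2])<.012];n=np.linalg.svd(P-P.mean(0))[2][2]
print("board mean h",P.mean(0),n*np.sign(n[2]))
te=(abs(hsv[...,0].astype(int)-88)<10)&(hsv[...,1]>120);te[260:]=0
if len(sys.argv)>2: te=((hsv[...,0]<9)&(hsv[...,1]>150)&(hsv[...,2]>120));te[260:]=0;te[:,:200]=0;te[:,440:]=0
P=bd(depthpts(c,d,te));print("head x",np.percentile(P[:,0],[.5,99.5]),"y",np.percentile(P[:,1],[.5,99.5]),"top h",np.median(P[:,2]))
s=P[P[:,0]>np.percentile(P[:,0],99.5)-.008];e=P[P[:,0]<np.percentile(P[:,0],.5)+.008]
print("mid y far/near",(np.percentile(s[:,1],[1,99])).mean(),(np.percentile(e[:,1],[1,99])).mean())
print("tcp",bd(o["eef_pos"]),o["joints"][[5,6]])
E
python3 g.py w6
```

```text
brown [603. 134.] x [0.0451 0.0728] y [-0.0849 -0.0786] h 0.012882632317273985
brown [233. 136.] x [0.045  0.0727] y [0.0835 0.0881] h 0.012941457797844592
brown [464. 135.] x [0.0451 0.0726] y [-0.021 -0.015] h 0.012888338328890608
brown [464. 359.] x [-0.0618 -0.0588] y [-0.0343 -0.0282] h 0.010583120563981255
brown [533. 369.] x [-0.0742 -0.059 ] y [-0.0722 -0.0661] h 0.010916797251145052
brown [563. 404.] x [-0.0927 -0.0845] y [-0.1051 -0.0688] h 0.014793013397319007
brown [282. 413.] x [-0.0929 -0.085 ] y [0.0655 0.0715] h 0.014921156337142114
brown [352. 414.] x [-0.0931 -0.0851] y [0.0263 0.0319] h 0.01491400372447041Traceback (most recent call last):
  File "g.py", line 13, in <module>
    P=bd(depthpts(c,d,w));P=P[abs(P[:,2])<.012];n=np.linalg.svd(P-P.mean(0))[2][2]
                                                  ~~~~~~~~~~~~~^^^^^^^^^^^^^
    u, s, vh = gufunc(a, signature=signature)
               ~~~~~~^^^^^^^^^^^^^^^^^^^^^^^^
numpy._core._exceptions._ArrayMemoryError: Unable to allocate 58.6 GiB for an array with shape (88710, 88710) and data type float64
```

```bash
sed -i 's/svd(P-P.mean(0))/svd(P-P.mean(0),full_matrices=False)/' g.py; python3 g.py w7 | tail -4
```

```text
board mean h [ 0.0179 -0.0179 -0.    ] [ 0.0011 -0.0001  1.    ]
head x [0.0227 0.081 ] y [0.0244 0.0732] top h 0.06813744970082589
mid y far/near 0.04883658325929842 0.04886306048695076
tcp [-0.0022  0.0488  0.0874] [ 0.2208 -2.5561]
```

```bash
python3 -m creep '[{"translation":[-0.008,-0.021,0],"rotation":[0.006,0,0]},{"translation":[-0.008,-0.021,0.05],"rotation":[0.006,0,0]},{"translation":[-0.008,-0.021,0.1],"rotation":[0.006,0,0]},{"translation":[-0.008,-0.021,0.14],"rotation":[0.006,0,0]},{"translation":[-0.008,-0.021,0.16],"rotation":[0.006,0,0]},{"translation":[-0.008,-0.021,0.16],"rotation":[0.006,0,0]},{"translation":[-0.008,-0.021,0.16],"rotation":[0.006,0,0]},{"translation":[-0.008,-0.021,0.16],"rotation":[0.006,0,0]}]'; python3 g.py w8; python3 -c "
from h import *
go(wb((-.0045,.054,.0275)),frame(2,30))"
```

```text
t: 11.83
eef_pos: [0.5422, 0.3215, 0.107]
tcp_rot: [[0.871, 0.029, 0.491], [0.028, -1.0, 0.009], [0.491, 0.006, -0.871]]
contact_force: [0.3, -0.6, -0.3]
finger_gap: 0.0204
brown [235. 149.] x [0.0449 0.0729] y [0.0853 0.0883] h 0.012896648367667985
brown [411. 148.] x [0.0451 0.0731] y [0.019  0.0248] h 0.01286982887477916
brown [516. 148.] x [0.045  0.0731] y [-0.0211 -0.0149] h 0.012855821357019516
brown [584. 416.] x [-0.0738 -0.0589] y [-0.0722 -0.0659] h 0.010857381295984092
brown [283. 422.] x [-0.0745 -0.0593] y [0.0712 0.0749] h 0.01074574247793185
brown [619. 452.] x [-0.0918 -0.0843] y [-0.0971 -0.0796] h 0.014559659868124504
brown [353. 447.] x [-0.0862 -0.0847] y [0.0367 0.0426] h 0.008396637100225288
brown [493. 447.] x [-0.0865 -0.0843] y [-0.0313 -0.0276] h 0.01135234731897381
brown [281. 447.] x [-0.0861 -0.0844] y [0.0714 0.0778] h 0.007927853699043048
brown [440. 470.] x [-0.0933 -0.0862] y [-0.0038  0.0016] h 0.0151806565010926
board mean h [ 0.023 -0.005 -0.   ] [ 0.0015 -0.0003  1.    ]
head x [0.0248 0.0831] y [0.0326 0.0814] top h 0.03207193801808618
mid y far/near 0.05695458591631961 0.05704998929743577
tcp [0.0002 0.0572 0.052 ] [ 0.1912 -2.5718]
T [-0.0176  0.0119  0.0982] R [ 0.0096  0.0132 -0.0029]
```

Joints 6 and 7 are at their limits in this grasp orientation, so I won't force it. I'll back off, lay the teal on free worktop, and regrasp it with the hand turned half round.

```bash
python3 -m creep '[{"translation":[0,0,-0.1],"rotation":[0,0,0]},{"translation":[0,0,-0.25],"rotation":[0,0,0]},{"translation":[0,0,-0.4],"rotation":[0,0,0]},{"translation":[0,0,-0.5],"rotation":[0,0,0]},{"translation":[0,0,-0.5],"rotation":[0,0,0]}]'; python3 -c "
from h import *
o=get_obs();print(o['joints']);go((.41,.10,.2),frame(2))"
```

```text
t: 12.3
eef_pos: [0.4791, 0.3239, 0.2193]
tcp_rot: [[0.87, 0.034, 0.492], [0.029, -0.999, 0.017], [0.492, -0.001, -0.871]]
contact_force: [0.3, 1.2, -0.8]
finger_gap: 0.0204
[-1.6146  0.2999  0.8824  2.1483  0.2824  0.4328 -2.5717]
T [-0.3046  0.8858 -0.084 ] R [-0.0007 -0.6547 -0.0016]
```

```bash
python3 -m creep '[{"translation":[-0.3,0.3,-0.08],"rotation":[0,-0.655,0]},{"translation":[-0.3,0.5,-0.08],"rotation":[0,-0.655,0]},{"translation":[-0.3,0.7,-0.08],"rotation":[0,-0.655,0]},{"translation":[-0.3,0.885,-0.08],"rotation":[0,-0.655,0]},{"translation":[-0.3,0.885,-0.08],"rotation":[0,-0.655,0]},{"translation":[-0.3,0.885,-0.08],"rotation":[0,-0.655,0]},{"translation":[-0.3,0.885,-0.08],"rotation":[0,-0.655,0]},{"translation":[-0.3,0.885,-0.08],"rotation":[0,-0.655,0]},{"translation":[-0.3,0.885,-0.08],"rotation":[0,-0.655,0]}]'; python3 -c "
from h import *
o=get_obs();print(o['joints']);go((.41,.10,.0275),frame(2))"
```

```text
t: 13.05
eef_pos: [0.4115, 0.1003, 0.1996]
tcp_rot: [[0.999, 0.032, 0.0], [0.032, -0.999, 0.002], [0.0, -0.002, -1.0]]
contact_force: [-0.0, 0.4, 0.6]
finger_gap: 0.0205
[-0.9815  0.1638  0.7459  2.1743 -0.1496  0.8516 -1.6818]
T [-0.0061  0.0021  0.6883] R [-0.0019 -0.0002 -0.0031]
```

```bash
python3 -m creep '[{"translation":[-0.005,0,0.3],"rotation":[0,0,0]},{"translation":[-0.005,0,0.45],"rotation":[0,0,0]},{"translation":[-0.005,0,0.58],"rotation":[0,0,0]},{"translation":[-0.005,0,0.65],"rotation":[0,0,0]},{"translation":[-0.005,0,0.67],"rotation":[0,0,0]},{"translation":[-0.005,0,0.68],"rotation":[0,0,0]},{"translation":[-0.005,0,0.687],"rotation":[0,0,0]},{"translation":[-0.005,0,0.687],"rotation":[0,0,0]},{"translation":[-0.005,0,0.687],"rotation":[0,0,0]}]' &&  python3 -m creep '[{"translation":[0,0,0],"rotation":[0,0,0]},{"translation":[0,0,0],"rotation":[0,0,0]},{"translation":[0,0,-0.12],"rotation":[0,0,0]},{"translation":[0,0,-0.25],"rotation":[0,0,-0.2]},{"translation":[0,0,-0.25],"rotation":[0,0,-0.4]},{"translation":[0,0,-0.25],"rotation":[0,0,-0.6]},{"translation":[0,0,-0.25],"rotation":[0,0,-0.8]},{"translation":[0,0,-0.25],"rotation":[0,0,-1]},{"translation":[0,0,-0.25],"rotation":[0,0,-1]}]' 0
for i in 1 2 3; do python3 -m creep '[{"translation":[0,0,0],"rotation":[0,0,-1]},{"translation":[0,0,0],"rotation":[0,0,-1]},{"translation":[0,0,0],"rotation":[0,0,-1]},{"translation":[0,0,0],"rotation":[0,0,-1]},{"translation":[0,0,0],"rotation":[0,0,-1]},{"translation":[0,0,0],"rotation":[0,0,-1]},{"translation":[0,0,0],"rotation":[0,0,-1]}]';done
cat > tl.py <<'E'
from h import *
import sys
# scraper pose from the wrist view: 'teal' or 'coral'
look(sys.argv[1]);a,d,c=load(sys.argv[1]);o=get_obs()
hsv=cv2.cvtColor(a,cv2.COLOR_BGR2HSV)
te=(abs(hsv[...,0].astype(int)-88)<10)&(hsv[...,1]>120) if sys.argv[2]=="teal" else (hsv[...,0]<9)&(hsv[...,1]>150)&(hsv[...,2]>110)
k,L,st,ce=cv2.connectedComponentsWithStats(te.astype(np.uint8))
for i in range(1,k):
    if st[i,4]<300: continue
    P=depthpts(c,d,L==i);Q=P[P[:,2]>.013];P=P[P[:,2]>.003]
    if len(P)<100 or len(Q)<50: continue
    print(ce[i].round(),"all",cv2.minAreaRect(P[:,:2].astype(np.float32)*1000),"handle",cv2.minAreaRect(Q[:,:2].astype(np.float32)*1000),np.median(Q[:,2]))
print(o["eef_pos"],o["joints"])
E
python3 tl.py w9 teal
```

```text
t: 13.8
eef_pos: [0.412, 0.1016, 0.0298]
tcp_rot: [[0.999, 0.033, 0.004], [0.033, -0.999, 0.004], [0.004, -0.003, -1.0]]
contact_force: [-0.1, 0.1, 0.1]
finger_gap: 0.0206
t: 14.55
eef_pos: [0.4123, 0.1017, 0.0933]
tcp_rot: [[0.704, 0.71, 0.006], [0.71, -0.704, 0.005], [0.007, 0.001, -1.0]]
contact_force: [-0.6, -0.3, -0.7]
finger_gap: 0.0425
t: 15.13
eef_pos: [0.4128, 0.1018, 0.0943]
tcp_rot: [[-0.01, 1.0, 0.008], [1.0, 0.01, 0.005], [0.005, 0.008, -1.0]]
contact_force: [-1.3, -0.9, 0.3]
finger_gap: 0.0426
t: 15.72
eef_pos: [0.4134, 0.1017, 0.0952]
tcp_rot: [[-0.719, 0.695, 0.01], [0.695, 0.719, 0.006], [-0.003, 0.011, -1.0]]
contact_force: [0.1, 0.6, -0.0]
finger_gap: 0.043
t: 16.3
eef_pos: [0.4139, 0.1015, 0.0961]
tcp_rot: [[-1.0, -0.023, 0.012], [-0.022, 1.0, 0.006], [-0.012, 0.005, -1.0]]
contact_force: [-0.4, 0.0, 1.1]
finger_gap: 0.0428
[317. 279.] all ((416.16876220703125, 102.45392608642578), (160.1122283935547, 49.57208251953125), 1.7949987649917603) handle ((385.9899597167969, 101.28377532958984), (99.70945739746094, 21.753021240234375), 1.8002787828445435) 0.017146410043676785
[0.4139 0.1015 0.0961] [-0.2012  0.3276 -0.1142  2.2291  0.0641  0.5752  1.2294]
```

```bash
python3 -c "
from h import *
go((.412,.1023,.0262),frame(181.8))"
```

```text
T [0.0107 0.002  0.2794] R [ 0.0067  0.0148 -0.0129]
```

Then grip, lift, and move to the tray standoff with the half-turned hand.

```bash
python3 -m creep '[{"translation":[0.01,0.002,0.12],"rotation":[0.007,0.015,-0.013]},{"translation":[0.01,0.002,0.2],"rotation":[0.007,0.015,-0.013]},{"translation":[0.01,0.002,0.26],"rotation":[0.007,0.015,-0.013]},{"translation":[0.01,0.002,0.28],"rotation":[0.007,0.015,-0.013]},{"translation":[0.01,0.002,0.28],"rotation":[0.007,0.015,-0.013]},{"translation":[0.01,0.002,0.28],"rotation":[0.007,0.015,-0.013]}]' &&  python3 -m creep '[{"translation":[0,0,0],"rotation":[0,0,0]},{"translation":[0,0,0],"rotation":[0,0,0]},{"translation":[0,0,0],"rotation":[0,0,0]},{"translation":[0,0,0],"rotation":[0,0,0]}]' -1 && python3 -m creep '[{"translation":[0,0,-0.1],"rotation":[0,0,0]},{"translation":[0,0,-0.25],"rotation":[0,0,0]},{"translation":[0,0,-0.4],"rotation":[0,0,0]},{"translation":[0,0,-0.55],"rotation":[0,0,0]},{"translation":[0,0,-0.7],"rotation":[0,0,0]},{"translation":[0,0,-0.7],"rotation":[0,0,0]}]'; python3 -c "
from h import *
o=get_obs();print(o['joints'])
R=frame(2,30)@np.diag([-1,-1,1])
go(wb((-.003,.052,.10)),R)"
```

```text
t: 16.85
eef_pos: [0.4125, 0.1023, 0.0266]
tcp_rot: [[-1.0, -0.031, 0.0], [-0.031, 1.0, -0.0], [-0.0, -0.0, -1.0]]
contact_force: [0.6, 0.1, 0.2]
finger_gap: 0.0427
t: 17.18
eef_pos: [0.4136, 0.1026, 0.0279]
tcp_rot: [[-1.0, -0.031, 0.003], [-0.031, 1.0, 0.0], [-0.003, 0.0, -1.0]]
contact_force: [-0.5, 0.1, 5.8]
finger_gap: 0.0202
t: 17.68
eef_pos: [0.4175, 0.1038, 0.2106]
tcp_rot: [[-0.999, -0.03, 0.016], [-0.03, 1.0, 0.004], [-0.016, 0.003, -1.0]]
contact_force: [1.9, 1.5, -0.1]
finger_gap: 0.0204
[-0.18    0.1263 -0.1363  2.1376  0.0247  0.8625  1.27  ]
T [-0.4135  0.8342  0.2632] R [ 0.0022 -0.6459 -0.0069]
```

```bash
python3 -m creep '[{"translation":[-0.2,0.4,-0.05],"rotation":[0,-0.646,-0.007]},{"translation":[-0.3,0.6,-0.05],"rotation":[0,-0.646,-0.007]},{"translation":[-0.413,0.834,0],"rotation":[0,-0.646,-0.007]},{"translation":[-0.413,0.834,0.1],"rotation":[0,-0.646,-0.007]},{"translation":[-0.413,0.834,0.2],"rotation":[0,-0.646,-0.007]},{"translation":[-0.413,0.834,0.263],"rotation":[0,-0.646,-0.007]},{"translation":[-0.413,0.834,0.263],"rotation":[0,-0.646,-0.007]},{"translation":[-0.413,0.834,0.263],"rotation":[0,-0.646,-0.007]},{"translation":[-0.413,0.834,0.263],"rotation":[0,-0.646,-0.007]}]'
cat > q.py <<'E'
from h import *
import sys
# turned hand: camera downhill. brown guides + held scraper in board frame
look(sys.argv[1]);a,d,c=load(sys.argv[1]);o=get_obs()
hsv=cv2.cvtColor(a,cv2.COLOR_BGR2HSV)
br=((hsv[...,0]<12)&(hsv[...,1]>90)&(hsv[...,2]<130)&(hsv[...,2]>25)).astype(np.uint8);br=cv2.morphologyEx(br,cv2.MORPH_OPEN,np.ones((3,3)))
k,L,st,ce=cv2.connectedComponentsWithStats(br)
for i in range(1,k):
    P=bd(depthpts(c,d,L==i))
    if len(P)<60: continue
    P=P[(P[:,2]>.006)&(P[:,2]<.02)]
    if len(P)>20: print("brown",ce[i].round(),"x",np.percentile(P[:,0],[3,97]),"y",np.percentile(P[:,1],[3,97]),"h",np.percentile(P[:,2],95))
w=(hsv[...,0]>12)&(hsv[...,0]<24)&(hsv[...,1]>70)
P=bd(depthpts(c,d,w));P=P[abs(P[:,2])<.012];print("board h",np.median(P[:,2]))
sc=(abs(hsv[...,0].astype(int)-88)<10)&(hsv[...,1]>120) if sys.argv[2]=="teal" else (hsv[...,0]<9)&(hsv[...,1]>150)&(hsv[...,2]>110)
k,L,st,ce=cv2.connectedComponentsWithStats(sc.astype(np.uint8))
for i in range(1,k):
    if st[i,4]<1500: continue
    P=bd(depthpts(c,d,L==i))
    if abs(np.median(P[:,1]))>.2: continue
    x0,x1=np.percentile(P[:,0],[.5,99.5])
    r=lambda lo,hi:P[(P[:,0]>lo)&(P[:,0]<hi)]
    A,B=r(x0+.001,x0+.012),r(x0+.03,x0+.05)
    top=lambda Q:np.percentile(Q[:,2],60)
    mid=lambda Q:np.percentile(Q[Q[:,2]>top(Q)-.004][:,1],[2,98])
    print("held",ce[i].round(),"x",x0,x1,"heel y",mid(A),"top h",top(A),"fwd y",mid(B),"top h",top(B))
    m=P[:,2]>top(A)-.004
    u=P[m];u=u[u[:,0]<x0+.09]
    n=np.linalg.svd(u-u.mean(0),full_matrices=False)[2][2];print("handle normal",n*np.sign(n[2]),"rect",cv2.minAreaRect(u[:,:2].astype(np.float32)*1000))
print("tcp",bd(o["eef_pos"]),o["joints"],o["finger_gap"])
E
python3 q.py v1 teal
```

```text
t: 18.43
eef_pos: [0.5147, 0.3207, 0.1456]
tcp_rot: [[-0.865, -0.041, 0.499], [-0.034, 0.999, 0.024], [-0.5, 0.004, -0.866]]
contact_force: [-0.4, 0.6, 0.4]
finger_gap: 0.0204
brown [216.  83.] x [-0.0929 -0.0857] y [-0.0784  0.1034] h 0.015002519616098437
brown [ 52. 131.] x [-0.0745 -0.0601] y [-0.072  -0.0662] h 0.010857711703122495
brown [131. 131.] x [-0.0747 -0.0603] y [-0.034  -0.0284] h 0.010876215986943496
brown [269. 132.] x [-0.075  -0.0602] y [0.032  0.0373] h 0.011019691277539715
brown [ 70. 358.] x [0.0437 0.0723] y [-0.0846 -0.079 ] h 0.01253544039991827
brown [182. 348.] x [0.0434 0.0581] y [-0.0207 -0.0153] h 0.012694995766776603
board h -0.00020943795082569225
held [317. 298.] x -0.08166802762655898 0.05688939850331679 heel y [0.047  0.0676] top h 0.08885533061104715 fwd y [0.0469 0.068 ] top h 0.08864432501503498
handle normal [-0.0161 -0.0678  0.9976] rect ((-36.80693054199219, 57.111412048339844), (90.29467010498047, 24.316089630126953), 0.37576764822006226)
tcp [-0.0045  0.0579  0.0988] [-0.7197  0.381  -0.0843  2.1251  1.0411  0.4391 -0.099 ] 0.020157206343548673
```

View pics/v1.png

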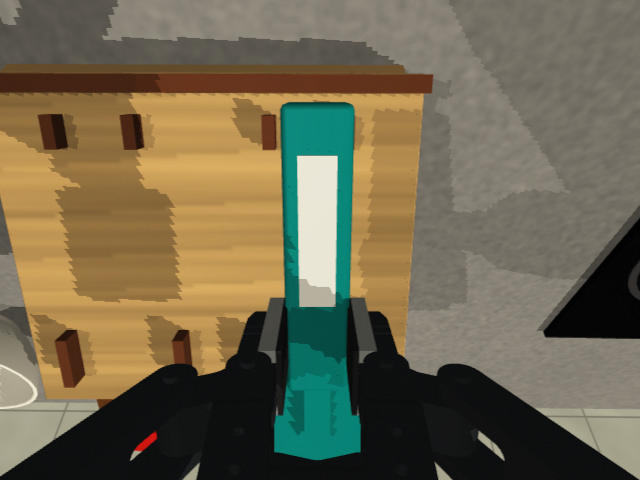

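Good posture: the handle is above the left lane and the guides are visible at (52,131), (131,131) and (269,132). The lane centre is y=.0537 and the handle is at .0573, so I'll shift 3.6 mm to the right and lower.

```bash
python3 -m creep '[{"translation":[-0.004,-0.015,0],"rotation":[0,0,0]},{"translation":[-0.004,-0.015,0.08],"rotation":[0,0,0]},{"translation":[-0.004,-0.015,0.14],"rotation":[0,0,0]},{"translation":[-0.004,-0.015,0.2],"rotation":[0,0,0]},{"translation":[-0.004,-0.015,0.22],"rotation":[0,0,0]},{"translation":[-0.004,-0.015,0.22],"rotation":[0,0,0]},{"translation":[-0.004,-0.015,0.22],"rotation":[0,0,0]}]';python3 q.py v2 teal | grep -v brown;python3 -c "
from h import *
go(wb((-.0035,.0541,.027)),frame(2,30)@np.diag([-1,-1,1]))"
```

```text
t: 19.07
eef_pos: [0.5433, 0.3184, 0.0989]
tcp_rot: [[-0.866, -0.041, 0.499], [-0.033, 0.999, 0.024], [-0.499, 0.004, -0.866]]
contact_force: [-0.2, 0.4, 0.0]
finger_gap: 0.0202
board h -0.00019340200779101562
held [317. 298.] x -0.08041950848331211 0.05805354591240391 heel y [0.0437 0.0643] top h 0.034205672744907864 fwd y [0.0436 0.0647] top h 0.0339849206761083
handle normal [-0.0155 -0.0713  0.9973] rect ((-35.54798126220703, 54.00756072998047), (90.2834701538086, 24.265018463134766), 0.22706089913845062)
tcp [-0.0029  0.0543  0.0446] [-0.746   0.4929 -0.0005  2.0972  1.1931  0.3527 -0.2366] 0.020176821299933433
T [ 0.0023 -0.0015  0.0706] R [ 0.0092 -0.0004  0.0043]
```

```bash
python3 -m creep '[{"translation":[0,-0.001,0.03],"rotation":[0.009,0,0.004]},{"translation":[0,-0.001,0.045],"rotation":[0.009,0,0.004]},{"translation":[0,-0.001,0.055],"rotation":[0.009,0,0.004]},{"translation":[0,-0.001,0.062],"rotation":[0.009,0,0.004]},{"translation":[0,-0.001,0.065],"rotation":[0.009,0,0.004]},{"translation":[0,-0.001,0.065],"rotation":[0.009,0,0.004]}]';python3 q.py v3 teal | grep -v brown
```

```text
t: 19.62
eef_pos: [0.5513, 0.3191, 0.085]
tcp_rot: [[-0.866, -0.035, 0.499], [-0.031, 0.999, 0.017], [-0.5, -0.0, -0.866]]
contact_force: [-0.5, -0.1, 0.2]
finger_gap: 0.0204
board h -0.00020618588543980877
held [317. 298.] x -0.08038122195656923 0.05794206258719571 heel y [0.0443 0.0648] top h 0.017986717634704243 fwd y [0.044  0.0651] top h 0.0178731295837877
handle normal [-0.0185 -0.0641  0.9978] rect ((-35.5242919921875, 54.61855697631836), (90.28704071044922, 24.480758666992188), 0.15152184665203094)
tcp [-0.003   0.0542  0.0284] [-0.758   0.5296  0.0225  2.082   1.2304  0.339  -0.2791] 0.020125984034116178
```

```bash
python3 -m creep '[{"translation":[0,0,0],"rotation":[0,0,0]},{"translation":[0,0,0],"rotation":[0,0,0]},{"translation":[0,0,0],"rotation":[0,0,0]},{"translation":[0,0,-0.05],"rotation":[0,0,0]},{"translation":[0,0,-0.15],"rotation":[0,0,0]},{"translation":[0,0,-0.3],"rotation":[0,0,0]},{"translation":[0,0,-0.45],"rotation":[0,0,0]},{"translation":[0,0,-0.45],"rotation":[0,0,0]}]' 0;python3 q.py v4 teal ; python3 -c "
from h import *
go((.45,.07,.26),frame(112))"
```

```text
t: 20.33
eef_pos: [0.4943, 0.3203, 0.1885]
tcp_rot: [[-0.863, -0.039, 0.504], [-0.03, 0.999, 0.025], [-0.504, 0.006, -0.863]]
contact_force: [-0.4, 0.8, 0.4]
finger_gap: 0.0429
brown [212.  77.] x [-0.0929 -0.0857] y [-0.1001  0.1027] h 0.015068756009912273
brown [ 97. 117.] x [-0.075  -0.0603] y [-0.0719 -0.0662] h 0.010964033515516464
brown [162. 117.] x [-0.075  -0.0602] y [-0.034  -0.0285] h 0.010869321021296351
brown [275. 117.] x [-0.0751 -0.0603] y [0.0321 0.0372] h 0.011004639229457276
brown [340. 118.] x [-0.0751 -0.0603] y [0.0696 0.0748] h 0.010860883814030988
brown [107. 312.] x [0.0438 0.0722] y [-0.0846 -0.0791] h 0.012455992732603458
brown [202. 312.] x [0.0436 0.0723] y [-0.0206 -0.0154] h 0.012596109314514258
brown [262. 310.] x [0.0435 0.0715] y [0.0198 0.0245] h 0.012593186815926612
brown [357. 311.] x [0.0434 0.0715] y [0.0824 0.0881] h 0.012770963234455595
board h -0.00017446511343344583
held [310. 242.] x -0.08469047311162187 0.07319800304535538 heel y [0.0444 0.0647] top h 0.018009972858931213 fwd y [0.0443 0.0651] top h 0.017930424798871476
handle normal [-0.0003  0.0063  1.    ] rect ((-39.98832702636719, 54.526695251464844), (90.5153579711914, 21.504440307617188), 0.05046075955033302)
tcp [-0.0008  0.0565  0.1443] [-0.6984  0.2853 -0.1413  2.1391  0.9286  0.5104 -0.0001] 0.042754111742107775
T [ 0.0379 -0.9886 -0.3678] R [0.4162 0.5815 1.5187]
```

The teal lies in the left lane between its guides, flat, with its heel at the lip. Now the coral.

```bash
python3 -c "
from h import *
go((.50,.15,.25),frame(182))"
python3 -m creep '[{"translation":[0.04,-0.2,-0.15],"rotation":[0,0.67,0]},{"translation":[0.04,-0.4,-0.25],"rotation":[0,0.67,0]},{"translation":[0.04,-0.6,-0.3],"rotation":[0,0.67,0]},{"translation":[0,-0.8,-0.3],"rotation":[0,0.67,0]},{"translation":[-0.1,-0.9,-0.25],"rotation":[0,0.67,0]},{"translation":[-0.1,-0.9,-0.25],"rotation":[0,0.67,0]},{"translation":[-0.1,-0.9,-0.25],"rotation":[0,0.67,0]}]';  python3 -c "
from h import *
go((.568,.0,.20),frame(137))"
```

```text
T [-0.1241 -0.6765 -0.2252] R [0.0069 0.6722 0.0013]
t: 20.97
eef_pos: [0.4909, 0.1264, 0.2428]
tcp_rot: [[-0.999, -0.04, -0.003], [-0.04, 0.999, 0.008], [0.002, 0.008, -1.0]]
contact_force: [1.7, -1.1, -1.1]
finger_gap: 0.0429
T [-0.2885 -0.5189  0.166 ] R [ 0.0089 -0.0072  1.0062]
```

```bash
python3 -m creep '[{"translation":[-0.29,-0.52,0.16],"rotation":[0.009,-0.007,1]},{"translation":[-0.29,-0.52,0.16],"rotation":[0.009,-0.007,1]},{"translation":[-0.29,-0.52,0.16],"rotation":[0.009,-0.007,1]},{"translation":[-0.29,-0.52,0.16],"rotation":[0.009,-0.007,1]},{"translation":[-0.29,-0.52,0.16],"rotation":[0.009,-0.007,1]},{"translation":[-0.29,-0.52,0.16],"rotation":[0.009,-0.007,1]},{"translation":[-0.29,-0.52,0.16],"rotation":[0.009,-0.007,1]}]'; python3 -m creep '[{"translation":[0,0,0],"rotation":[0,0,0.55]},{"translation":[0,0,0],"rotation":[0,0,0.55]},{"translation":[0,0,0],"rotation":[0,0,0.55]},{"translation":[0,0,0],"rotation":[0,0,0.55]},{"translation":[0,0,0],"rotation":[0,0,0.55]}]'; python3 tl.py x1 coral
```

```text
t: 21.55
eef_pos: [0.5681, -0.0022, 0.1996]
tcp_rot: [[-0.728, 0.685, -0.003], [0.685, 0.728, -0.002], [0.001, -0.003, -1.0]]
contact_force: [-0.8, 0.7, 1.2]
finger_gap: 0.0431
t: 21.97
eef_pos: [0.5678, -0.003, 0.1984]
tcp_rot: [[-0.371, 0.929, -0.005], [0.929, 0.371, -0.003], [-0.001, -0.005, -1.0]]
contact_force: [0.4, -0.2, 1.1]
finger_gap: 0.0428
[328. 152.] all ((569.6653442382812, 10.181159973144531), (49.601558685302734, 159.8875732421875), 22.736682891845703) handle ((576.0475463867188, -5.0297698974609375), (21.649072647094727, 126.90518951416016), 22.844884872436523) 0.017193015902824238
[ 0.5678 -0.0028  0.1986] [-0.0942  0.3849  0.0628  1.8232 -0.0259  0.9388  0.3639]
```

View pics/x1.png

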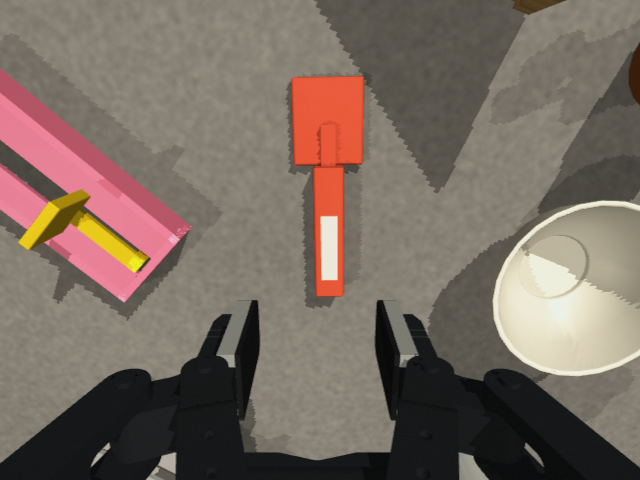

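The picture shows the coral at (328,185), head away, with the handle in line with the jaws. It measures 160 × 50 and 17 mm high, so it's the right one.

```bash
python3 -c "
from h import *
go((.5709,.0074,.0262),frame(112.75))"
```

```text
T [0.034  0.0303 0.6892] R [-0.0066  0.0012 -0.016 ]
```

```bash
python3 -m creep '[{"translation":[0.034,0.03,0.3],"rotation":[-0.007,0.001,-0.016]},{"translation":[0.034,0.03,0.45],"rotation":[-0.007,0.001,-0.016]},{"translation":[0.034,0.03,0.58],"rotation":[-0.007,0.001,-0.016]},{"translation":[0.034,0.03,0.65],"rotation":[-0.007,0.001,-0.016]},{"translation":[0.034,0.03,0.689],"rotation":[-0.007,0.001,-0.016]},{"translation":[0.034,0.03,0.689],"rotation":[-0.007,0.001,-0.016]},{"translation":[0.034,0.03,0.689],"rotation":[-0.007,0.001,-0.016]}]' &&  python3 -m creep '[{"translation":[0,0,0],"rotation":[0,0,0]},{"translation":[0,0,0],"rotation":[0,0,0]},{"translation":[0,0,0],"rotation":[0,0,0]},{"translation":[0,0,0],"rotation":[0,0,0]}]' -1 && python3 -m creep '[{"translation":[0,0,-0.1],"rotation":[0,0,0]},{"translation":[0,0,-0.25],"rotation":[0,0,0]},{"translation":[0,0,-0.4],"rotation":[0,0,0]},{"translation":[0,0,-0.55],"rotation":[0,0,0]},{"translation":[0,0,-0.6],"rotation":[0,0,0]},{"translation":[0,0,-0.6],"rotation":[0,0,0]}]'; python3 -c "
from h import *
go((.41,.10,.19),frame(68))"
```

```text
t: 22.6
eef_pos: [0.5706, 0.007, 0.0259]
tcp_rot: [[-0.388, 0.922, -0.001], [0.922, 0.388, -0.0], [0.0, -0.001, -1.0]]
contact_force: [-0.3, -0.5, 1.0]
finger_gap: 0.0429
t: 22.93
eef_pos: [0.5719, 0.0068, 0.0275]
tcp_rot: [[-0.388, 0.922, 0.002], [0.922, 0.388, -0.0], [-0.001, 0.001, -1.0]]
contact_force: [-0.3, -0.9, 5.9]
finger_gap: 0.0202
t: 23.43
eef_pos: [0.5747, 0.0069, 0.1825]
tcp_rot: [[-0.388, 0.922, 0.011], [0.922, 0.388, 0.0], [-0.004, 0.01, -1.0]]
contact_force: [0.9, 0.8, -1.0]
finger_gap: 0.0205
T [ 0.5986 -0.4622 -0.0371] R [ 0.0139 -0.0001  0.9961]
```

```bash
python3 -m creep '[{"translation":[0.6,-0.46,-0.04],"rotation":[0.014,0,1]},{"translation":[0.6,-0.46,-0.04],"rotation":[0.014,0,1]},{"translation":[0.6,-0.46,-0.04],"rotation":[0.014,0,1]},{"translation":[0.6,-0.46,-0.04],"rotation":[0.014,0,1]},{"translation":[0.6,-0.46,-0.04],"rotation":[0.014,0,1]},{"translation":[0.6,-0.46,-0.04],"rotation":[0.014,0,1]},{"translation":[0.6,-0.46,-0.04],"rotation":[0.014,0,1]}]';python3 -m creep '[{"translation":[0,0,0],"rotation":[0,0,1]},{"translation":[0,0,0],"rotation":[0,0,1]},{"translation":[0,0,0],"rotation":[0,0,1]},{"translation":[0,0,0],"rotation":[0,0,1]},{"translation":[0,0,0],"rotation":[0,0,1]},{"translation":[0,0,0],"rotation":[0,0,1]},{"translation":[0,0,0],"rotation":[0,0,1]}]'; python3 -c "
from h import *
print(get_obs()['joints']);go((.41,.10,.0283),frame(2))"
```

```text
t: 24.02
eef_pos: [0.4078, 0.1013, 0.1897]
tcp_rot: [[0.38, 0.925, -0.002], [0.925, -0.38, -0.0], [-0.001, -0.002, -1.0]]
contact_force: [0.5, -0.6, -0.5]
finger_gap: 0.0207
t: 24.6
eef_pos: [0.4066, 0.101, 0.1884]
tcp_rot: [[0.925, 0.379, -0.005], [0.379, -0.925, -0.001], [-0.005, -0.001, -1.0]]
contact_force: [-0.3, -0.3, -1.5]
finger_gap: 0.0205
[-0.4914  0.1485  0.1993  2.1772 -0.04    0.8239 -1.4486]
T [0.014  0.009  0.6405] R [0.0004 0.006  0.451 ]
```

```bash
python3 -m creep '[{"translation":[0.014,0.009,0.2],"rotation":[0,0.006,0.45]},{"translation":[0.014,0.009,0.35],"rotation":[0,0.006,0.45]},{"translation":[0.014,0.009,0.48],"rotation":[0,0.006,0.45]},{"translation":[0.014,0.009,0.58],"rotation":[0,0.006,0.45]},{"translation":[0.014,0.009,0.62],"rotation":[0,0.006,0.45]},{"translation":[0.014,0.009,0.635],"rotation":[0,0.006,0.45]},{"translation":[0.014,0.009,0.643],"rotation":[0,0.006,0.45]},{"translation":[0.014,0.009,0.643],"rotation":[0,0.006,0.45]},{"translation":[0.014,0.009,0.643],"rotation":[0,0.006,0.45]},{"translation":[0.014,0.009,0.643],"rotation":[0,0.006,0.45]}]' &&  python3 -m creep '[{"translation":[0,0,0],"rotation":[0,0,0]},{"translation":[0,0,0],"rotation":[0,0,0]},{"translation":[0,0,-0.12],"rotation":[0,0,0]},{"translation":[0,0,-0.25],"rotation":[0,0,-0.2]},{"translation":[0,0,-0.25],"rotation":[0,0,-0.4]},{"translation":[0,0,-0.25],"rotation":[0,0,-0.6]},{"translation":[0,0,-0.25],"rotation":[0,0,-0.8]},{"translation":[0,0,-0.25],"rotation":[0,0,-1]},{"translation":[0,0,-0.25],"rotation":[0,0,-1]}]' 0
for i in 1 2 3; do python3 -m creep '[{"translation":[0,0,0],"rotation":[0,0,-1]},{"translation":[0,0,0],"rotation":[0,0,-1]},{"translation":[0,0,0],"rotation":[0,0,-1]},{"translation":[0,0,0],"rotation":[0,0,-1]},{"translation":[0,0,0],"rotation":[0,0,-1]},{"translation":[0,0,0],"rotation":[0,0,-1]},{"translation":[0,0,0],"rotation":[0,0,-1]}]';done
python3 tl.py x2 coral; python3 -c "
from h import *
go((.412,.1023,.0262),frame(181.8))"
```

```text
t: 25.43
eef_pos: [0.4112, 0.1004, 0.0288]
tcp_rot: [[0.999, 0.036, 0.003], [0.036, -0.999, 0.001], [0.003, -0.001, -1.0]]
contact_force: [0.5, 0.3, -0.9]
finger_gap: 0.0206
t: 26.18
eef_pos: [0.4114, 0.1005, 0.0919]
tcp_rot: [[0.702, 0.712, 0.004], [0.712, -0.702, 0.001], [0.003, 0.002, -1.0]]
contact_force: [0.4, -0.6, -0.6]
finger_gap: 0.0425
t: 26.77
eef_pos: [0.4118, 0.1005, 0.0923]
tcp_rot: [[-0.013, 1.0, 0.005], [1.0, 0.013, 0.001], [0.001, 0.005, -1.0]]
contact_force: [-0.5, -0.4, -0.1]
finger_gap: 0.043
t: 27.35
eef_pos: [0.4122, 0.1004, 0.0927]
tcp_rot: [[-0.721, 0.693, 0.006], [0.693, 0.721, 0.001], [-0.003, 0.005, -1.0]]
contact_force: [-0.4, -0.0, -0.4]
finger_gap: 0.0424
t: 27.93
eef_pos: [0.4126, 0.1002, 0.0931]
tcp_rot: [[-1.0, -0.026, 0.007], [-0.026, 1.0, 0.001], [-0.007, 0.001, -1.0]]
contact_force: [1.2, 0.4, -0.3]
finger_gap: 0.0425
[318. 282.] all ((414.70330810546875, 100.86286926269531), (160.03302001953125, 49.71028137207031), 2.0239365100860596) handle ((392.016357421875, 99.98112487792969), (114.62122344970703, 21.783687591552734), 2.0095791816711426) 0.017145401182582037
[0.4126 0.1002 0.0931] [ 0.1321  0.3735 -0.4953  2.2192  0.3115  0.6061  1.004 ]
T [0.0041 0.0082 0.2674] R [ 0.0012  0.0089 -0.0086]
```

```bash
python3 -m creep '[{"translation":[0.004,0.002,0.12],"rotation":[0.001,0.009,-0.013]},{"translation":[0.004,0.002,0.2],"rotation":[0.001,0.009,-0.013]},{"translation":[0.004,0.002,0.25],"rotation":[0.001,0.009,-0.013]},{"translation":[0.004,0.002,0.267],"rotation":[0.001,0.009,-0.013]},{"translation":[0.004,0.002,0.267],"rotation":[0.001,0.009,-0.013]},{"translation":[0.004,0.002,0.267],"rotation":[0.001,0.009,-0.013]}]' &&  python3 -m creep '[{"translation":[0,0,0],"rotation":[0,0,0]},{"translation":[0,0,0],"rotation":[0,0,0]},{"translation":[0,0,0],"rotation":[0,0,0]},{"translation":[0,0,0],"rotation":[0,0,0]}]' -1 && python3 -m creep '[{"translation":[0,0,-0.1],"rotation":[0,0,0]},{"translation":[0,0,-0.25],"rotation":[0,0,0]},{"translation":[0,0,-0.4],"rotation":[0,0,0]},{"translation":[0,0,-0.55],"rotation":[0,0,0]},{"translation":[0,0,-0.7],"rotation":[0,0,0]},{"translation":[0,0,-0.7],"rotation":[0,0,0]}]'; python3 -c "
from h import *
o=get_obs();print(o['joints'])
go(wb((-.003,-.050,.10)),frame(2,30)@np.diag([-1,-1,1]))"
```

```text
t: 28.48
eef_pos: [0.4123, 0.1009, 0.0267]
tcp_rot: [[-0.999, -0.035, 0.0], [-0.035, 0.999, 0.0], [-0.0, 0.0, -1.0]]
contact_force: [0.2, -0.4, 0.3]
finger_gap: 0.0425
t: 28.82
eef_pos: [0.4133, 0.1012, 0.0279]
tcp_rot: [[-0.999, -0.034, 0.003], [-0.034, 0.999, 0.0], [-0.003, 0.0, -1.0]]
contact_force: [-1.4, 0.3, 5.0]
finger_gap: 0.0205
t: 29.32
eef_pos: [0.4171, 0.1025, 0.21]
tcp_rot: [[-0.999, -0.034, 0.015], [-0.034, 0.999, 0.001], [-0.015, 0.001, -1.0]]
contact_force: [1.5, 0.5, -0.7]
finger_gap: 0.0203
[ 0.258   0.1609 -0.6079  2.126   0.1252  0.8721  1.1819]
T [-0.4195  0.4304  0.2583] R [ 0.0006 -0.647  -0.0009]
```

```bash
python3 -m creep '[{"translation":[-0.2,0.3,-0.05],"rotation":[0,-0.647,0]},{"translation":[-0.3,0.43,-0.05],"rotation":[0,-0.647,0]},{"translation":[-0.415,0.43,0],"rotation":[0,-0.647,0]},{"translation":[-0.415,0.43,0.1],"rotation":[0,-0.647,0]},{"translation":[-0.415,0.43,0.2],"rotation":[0,-0.647,0]},{"translation":[-0.415,0.43,0.258],"rotation":[0,-0.647,0]},{"translation":[-0.415,0.43,0.258],"rotation":[0,-0.647,0]},{"translation":[-0.415,0.43,0.258],"rotation":[0,-0.647,0]}]';python3 q.py y1 coral;python3 -c "
from h import *
go(wb((-.003,-.050,.10)),frame(2,30)@np.diag([-1,-1,1]))"
```

```text
t: 29.98
eef_pos: [0.5167, 0.214, 0.1452]
tcp_rot: [[-0.866, -0.036, 0.499], [-0.031, 0.999, 0.019], [-0.499, 0.001, -0.867]]
contact_force: [-0.0, -0.6, -1.2]
finger_gap: 0.0201
brown [415.  87.] x [-0.0931 -0.0859] y [-0.1004  0.0903] h 0.01493969847903454
brown [275. 136.] x [-0.075 -0.06 ] y [-0.072  -0.0669] h 0.010969574782908335
brown [357. 136.] x [-0.075  -0.0601] y [-0.0313 -0.029 ] h 0.011006225491480063
brown [489. 136.] x [-0.0751 -0.0603] y [0.0309 0.037 ] h 0.01084555615391959
brown [572. 136.] x [-0.0748 -0.0605] y [0.0695 0.075 ] h 0.010972587806602131
brown [440. 352.] x [0.0434 0.064 ] y [0.0181 0.0239] h 0.012489047624832194
brown [552. 360.] x [0.0434 0.0716] y [0.0818 0.088 ] h 0.012469031012718118
board h -0.00026774682090915204
held [317. 294.] x -0.0848234715243044 0.0549438299153092 heel y [-0.0597 -0.0389] top h 0.08953234465009359 fwd y [-0.0598 -0.0386] top h 0.08928570192958009
handle normal [-0.007  -0.0376  0.9993] rect ((-39.834163665771484, -49.283935546875), (89.99662017822266, 23.927661895751953), 0.08514562249183655)
tcp [-0.0077 -0.0491  0.099 ] [-0.2813  0.3164 -0.3621  2.2574  1.2647  0.398  -0.1447] 0.020592564267709917
T [-0.0188 -0.0038 -0.0041] R [ 0.0025 -0.0046  0.0024]
```

```bash
python3 -m creep '[{"translation":[-0.02,-0.004,0],"rotation":[0,-0.004,0]},{"translation":[-0.02,-0.004,0.08],"rotation":[0,-0.004,0]},{"translation":[-0.02,-0.004,0.14],"rotation":[0,-0.004,0]},{"translation":[-0.02,-0.004,0.2],"rotation":[0,-0.004,0]},{"translation":[-0.02,-0.004,0.22],"rotation":[0,-0.004,0]},{"translation":[-0.02,-0.004,0.22],"rotation":[0,-0.004,0]},{"translation":[-0.02,-0.004,0.22],"rotation":[0,-0.004,0]}]';python3 q.py y2 coral | grep -v brown;python3 -c "
from h import *
go(wb((-.003,-.050,.0275)),frame(2,30)@np.diag([-1,-1,1]))"
```

```text
t: 30.62
eef_pos: [0.5476, 0.2144, 0.0994]
tcp_rot: [[-0.865, -0.037, 0.5], [-0.031, 0.999, 0.019], [-0.5, 0.001, -0.866]]
contact_force: [-0.1, 0.5, -1.2]
finger_gap: 0.0204
board h -0.0002465243968991634
held [317. 294.] x -0.08090766930219119 0.058834990025638474 heel y [-0.0602 -0.0397] top h 0.034259950665102686 fwd y [-0.0605 -0.0392] top h 0.034070686188063304
handle normal [-0.0083 -0.0377  0.9993] rect ((-35.91356658935547, -49.91669845581055), (90.01419067382812, 23.874523162841797), 0.11465340852737427)
tcp [-0.0021 -0.05    0.0447] [-0.3123  0.444  -0.2899  2.2155  1.5211  0.3688 -0.3659] 0.02032643889129323
T [ 0.0036 -0.0001  0.0689] R [0.0027 0.0006 0.0016]
```

```bash
python3 -m creep '[{"translation":[-0.003,-0.001,0.03],"rotation":[0.003,0,0.002]},{"translation":[-0.003,-0.001,0.045],"rotation":[0.003,0,0.002]},{"translation":[-0.003,-0.001,0.055],"rotation":[0.003,0,0.002]},{"translation":[-0.003,-0.001,0.062],"rotation":[0.003,0,0.002]},{"translation":[-0.003,-0.001,0.066],"rotation":[0.003,0,0.002]},{"translation":[-0.003,-0.001,0.066],"rotation":[0.003,0,0.002]},{"translation":[-0.003,-0.001,0.066],"rotation":[0.003,0,0.002]}]';python3 q.py y3 coral | grep -v brown
```

```text
t: 31.25
eef_pos: [0.5563, 0.2147, 0.0857]
tcp_rot: [[-0.865, -0.034, 0.5], [-0.03, 0.999, 0.017], [-0.5, -0.0, -0.866]]
contact_force: [-1.2, -0.3, -0.4]
finger_gap: 0.0206
board h -0.00023303088552940199
held [317. 294.] x -0.0799234108916789 0.05950039893047558 heel y [-0.0602 -0.0396] top h 0.017918082107952718 fwd y [-0.0605 -0.0393] top h 0.01781388205974284
handle normal [-0.0105 -0.0368  0.9993] rect ((-35.097984313964844, -49.366207122802734), (23.355602264404297, 90.31529998779297), 89.59085845947266)
tcp [-0.0015 -0.0503  0.0283] [-0.3148  0.4832 -0.2785  2.2     1.5896  0.3693 -0.4268] 0.020396180292324904
```

On the surface (top at 18 mm). Release and retreat.

```bash
python3 -m creep '[{"translation":[0,0,0],"rotation":[0,0,0]},{"translation":[0,0,0],"rotation":[0,0,0]},{"translation":[0,0,0],"rotation":[0,0,0]},{"translation":[0,0,-0.05],"rotation":[0,0,0]},{"translation":[0,0,-0.15],"rotation":[0,0,0]},{"translation":[0,0,-0.3],"rotation":[0,0,0]},{"translation":[0,0,-0.45],"rotation":[0,0,0]},{"translation":[0,0,-0.6],"rotation":[0,0,0]},{"translation":[0,0,-0.6],"rotation":[0,0,0]}]' 0; python3 q.py y4 coral|grep -v brown; python3 q.py y5 teal|grep held
python3 - <<'E'
from h import *
a,d=grab_frame("side");b,e=grab_frame("scene")
f=np.load("f0.npz")
for n,x,y,z,w in(("side",f["b"],a,f["e"],d),("scene",f["a"],b,f["d"],e)):
    hsv=cv2.cvtColor(y,cv2.COLOR_BGR2HSV)
    ye=(abs(hsv[...,0].astype(int)-27)<5)&(hsv[...,1]>180)&(hsv[...,2]>120)
    k,L,st,ce=cv2.connectedComponentsWithStats(ye.astype(np.uint8))
    for i in range(1,k):
        if st[i,4]>60:
            P=depthpts(cam(n),w,L==i);P=P[(P[:,2]>.062)&(P[:,2]<.075)]
            print(n,"yel",ce[i].round(),P.mean(0) if len(P) else 0)
    if n=="scene":
        D=cv2.absdiff(x,y).max(2);print("change jar,bowl,disp",[float((D[s]>40).mean()) for s in((slice(230,275),slice(462,495)),(slice(268,308),slice(415,472)),(slice(280,355),slice(383,418)))])
    else: im=cv2.resize(y[100:350,200:480],None,fx=2.3,fy=2.3)
cv2.imwrite("pics/end.png",im)
E
```

```text
t: 32.05
eef_pos: [0.4808, 0.2148, 0.2218]
tcp_rot: [[-0.862, -0.036, 0.506], [-0.029, 0.999, 0.022], [-0.507, 0.004, -0.862]]
contact_force: [0.7, 0.7, -0.2]
finger_gap: 0.0428
board h -0.00024256425100698594
held [312. 224.] x -0.0843135095501854 0.07270931433065861 heel y [-0.0602 -0.0394] top h 0.017975104261846175 fwd y [-0.0605 -0.0398] top h 0.017909197893915044
handle normal [-0.0008  0.0091  1.    ] rect ((-39.655235290527344, -50.06156539916992), (21.522512435913086, 90.6270751953125), 89.86334228515625)
held [277. 360.] x 0.14634490421786395 0.20262651694698747 heel y [-0.1001 -0.0737] top h -0.05086543322592188 fwd y [-0.1077 -0.065 ] top h -0.06376283578700702
handle normal [0.1404 0.0525 0.9887] rect ((158.25022888183594, -85.20097351074219), (22.444438934326172, 37.6821403503418), 0.20628201961517334)
tcp [ 0.0013 -0.0487  0.1817] [-0.2114  0.1141 -0.4676  2.2708  0.8632  0.4712  0.2157] 0.042573235221778305
held [461. 217.] x -0.08471289546744361 0.07281285582388648 heel y [0.0431 0.064 ] top h 0.0177848206225295 fwd y [0.043  0.0645] top h 0.017495784031963175
side yel [311. 271.] [ 0.4071 -0.0671  0.0697]
side yel [439. 287.] [ 0.5741 -0.2813  0.0696]
side yel [507. 369.] [ 0.5149 -0.4801  0.0698]
scene yel [301. 248.] [ 0.4101 -0.0662  0.0662]
scene yel [295. 323.] [ 0.577  -0.2814  0.067 ]
scene yel [201. 364.] [ 0.5172 -0.4813  0.0669]
change jar,bowl,disp [0.0, 0.0, 0.0]
```

View pics/end.png

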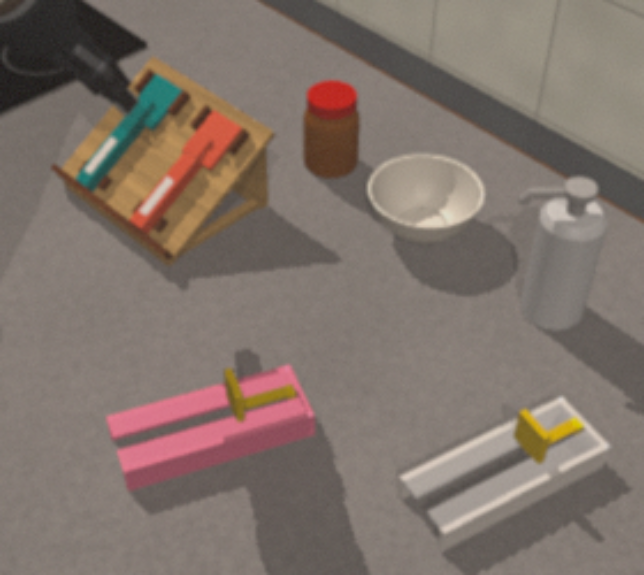

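The picture shows teal at (130,130) and coral at (190,165) in their lanes with heads uphill, the ejector back at rest at (540,435), and the jar, bowl and dispenser unmoved. Handing in.

```bash
python3 -c "
from bench import *
print(job_done())"
```

```text
the job is handed in; nothing more can be done
None
```

The job is handed in at about 32 s, with both scrapers in the tray.

**What I did:** I pinched the yellow tab and pushed it about 90 mm, to where it stopped moving and the force rose to 20 N. I then let it spring back, drew the teal out in two grasps and laid it in the left lane. The coral (measured 160 × 50 mm) went in the right lane. My first approach to the tray put joints 6 and 7 at their limits, so I set each scraper down on the worktop and regrasped it with the hand turned half round.

**Last checks:**
- **Scrapers:** Both lie flat, with handle tops 18 mm off the board. They are centred within about 1 mm of their lanes, with heads uphill between the guides.
- **Ejector:** The tab is back at its rest position.
- **Jar, bowl and dispenser:** Their areas in the scene image show no change from the start.

**What disagreed:**
- **Handle ends:** Each scraper slid about 4 mm downhill on release, so its handle end rests at or within about 1 mm of the lip. The task asked for about 4 mm above it.
- **Joint 7:** It read -2.5718 during the abandoned approach, against the stated -2.57. This may be rounding of the limit.
- **Tray position:** The side camera put the tray about 6 to 8 mm to the right of where the wrist camera did. I placed both scrapers by the wrist camera.

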